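# Line up a frame stick under the punch and hold the mallet ready

### The arm

A 6-joint arm with a two-finger parallel gripper is mounted at the origin on the work surface. World frame = base frame: x ahead of the robot, y to its left, z up, the work surface at z = 0. Lengths are in m, angles in rad, forces in N, time in s.
With the tool pointing down it reaches from about 0.3 to 0.875 m from the base axis. Payload 6.4 kg.
Tool frame: the origin (TCP) lies between the finger pads; the fingertips stand 8 mm ahead of it and the grasp point (between the pads) lies 11 mm behind it; z points along the fingers, x is the direction in which the jaws open and shut, and the axes are right-handed (so a half turn about z gives the same grasp; the last joint's range is limited). The gripper opens to 85 mm and grips with 20 to 120 N. Pads are 22 mm wide; open, the fingers measure 114 mm over their backs; the gripper's body (76 mm by 85 mm) begins 54 mm behind the grasp point. The pads swing forward as they close: fully open they stand 13 mm farther back than shut.
Start: joints at [-1.308, 0.181, 1.607, -0, 1.354, -0.206], TCP at [0.26, -0.513, 0.239] pointing down, gripper open.
Joint ranges: [-2.99, 2.99], [-0.89, 2.07], [0.3, 2.58], [-1.14, 4.28], [0, 2.63], [-3.12, 3.12]. Speed limits (rad/s): [2.57, 2.57, 3.01, 3.14, 3.14, 3.14].

### API

Orientations are given as a unit quaternion [w, x, y, z].
In Python, from bench import ctrl gives the robot as it stands.
- The arm moves only by the tool drive_tool, never from a script. Its argument "commands" is a list of rows, each an object of numbers: "gripper": the closure, from 0 (fully open) to 1 (shut); "dx", "dy", "dz": the shift along the tool's x, y, z in cm; "turn": the turn about the tool's z in degrees. A call has 1 to 20 rows; each row is the pose to reach, as a shift and turn from the pose commanded when the call began, along the tool's axes at that moment; what a row does not reach only later rows make up. A row lasts 1/8 s, in which the tool goes at most 62.5 mm and 10.7 degrees, less where a joint would pass 70% of its speed; a pose out of reach is approached as far as the arm can. A call with a gripper value outside its range is refused whole. The fingers move at their own pace and stop on an object; the grip force is fixed at half the most. Time passes only in rows, so rows that repeat a pose let the fingers close. It gives the time, the measured TCP pose, the force and the opening at its end, in the units of the state.
- ctrl.get_obs(): the state, without advancing time (a new reading comes with each control period).
- ctrl.camera(name): name is "side" or "top" or "wrist"; returns a dict with "image" (420x560x3 uint8, red, green, blue), "mtx" (3x3 intrinsics, pixels), "R" (3x3) and "t" (3): a world point X has camera coordinates R X + t. Camera axes: x right, y down, z forward; pixel columns grow to the right and rows downward; lengths in m; the calibration is good to about 2 mm. A picture is of the moment at which its call begins. There is no depth.
- ctrl.hand_in(): hands the job in, once; it reports no verdict.
The state is a dict: "time_s": time; "q": joint angles; "dq": joint speeds; "joint_efforts": joint torques, N m; "eef_pos": TCP position; "eef_rot": TCP orientation; "wrist_force": force on the tool from outside, world axes, zero at the start; "torque": the same for the moment, N m; "opening": opening from 0.0 (shut) to 1.0 (fully open).
Only numpy, scipy, OpenCV 4.12 (cv2) and the standard library are available. Lean on these libraries where they do the work, as an engineer would, in place of code of your own. Each camera call takes 0.05 s, during which the arm holds its last target.

### The job

Slide the wooden frame stick along the channel of the hand punch until its marked line is exactly under the punch's tip, and leave it lying flat there. Then draw the wooden mallet out of its sloping holder, turn it until its handle is level and one end face of its head looks straight down, and hold it centred over the punch's cap with about 4 cm of air between face and cap, never striking the press. The program finishes while still holding the mallet up there, still; do not put it down, and do not push the other things on the counter about.

Things in the scene. Friction and masses are not known exactly. Their poses are not given: they have to be found in the camera images.
- press: Fixed grey C-frame punch. Origin on the counter below the punch axis; y runs along its channel. Bed x -60 to 90, y -100 to 100, 10 mm thick; two steel fences (top 18 mm) form a channel 27 mm wide centred on x = 0. Column x 49 to 83, y -20 to 20, 115 high; arm 24 wide in y, from the column to x = -17, heights 85 to 115, carries a 12 mm punch rod that does not move.
- punch_tip (a point): Lower point of the punch, on its axis, 50 mm above the counter and 6 mm above the stick's top.
- punch_cap (a point): Centre of the top of the punch's round cap (24 mm diameter), 150 mm above the counter; the highest point of the press.
- stick: Loose light-wood frame stick 24 (x) x 300 (y) x 34 (z) mm, 0.13 kg, lying in the channel (underside 10 mm, top 44 mm above the counter; 1.5 mm play each side), both ends sticking out past the bed. Origin: centre of its underside; y along its length, same way as the press's y. It starts with its mark 30 to 70 mm too far to +y.
- mark (a point): The marked spot: centre of a thin dark line drawn across the stick's top and down its sides (a short stroke crosses it on top), on the top face, 20 mm towards -y from the middle of the length (130 mm from the -y end).
- holder: Fixed steel mallet holder, foot 140 x 90 mm (x -50 to 90). A cradle sloping at 45 degrees, open at the top, 61 mm wide, cups the lower half of the mallet's head (floor, end stop, two side cheeks, 2.5 mm play each side). Origin on the counter below the centre of the mallet's head; x is the horizontal direction in which the handle rises.
- mallet: Wooden mallet, about 0.22 kg. Head 40 (x) x 44 (y) x 76 (z) mm, origin at its centre, end faces at z = +-38. Handle along +x, x 20 to 170, 18 wide (y), 24 deep (z), flat-sided; mass centre x = 27. Rests in the holder: origin 72 mm up, x rising 45 degrees away from the robot, y level, z 45 degrees up and back. Handle free from x = 30 out; comes out straight up or along its z.
- paint_jar: Bystander: paint jar, 56 mm diameter, 70 high; origin centre of underside.
- tape_roll: Bystander: roll of tape lying flat, 90 mm outside diameter, 25 high; origin centre of underside.
- offcut: Bystander: short piece of the same moulding, 24 x 70 x 34 mm; origin centre of underside.
- glue: Bystander: bottle, 50 mm diameter, 130 high; origin centre of underside.
- screwdriver: Bystander: screwdriver lying on the counter; origin under its middle.
- cup: Bystander: white cup, 76 mm across the rim, 90 high; origin centre of underside.

How it is judged:
By the outcome, as a careful person would: the job done as asked, in the order asked, and still so for the second after the job is handed in, while the arm keeps its last pose, push and grip.
It also fails if it takes over 54 s, if anything falls off the work surface, if the arm or the gripper's body presses on something with over 40 N, if the wrist force passes 120 N, or if a joint passes its speed limit or range.

## Working session

There is one attempt and no reset: what is moved stays moved. The work goes in short steps, Python scripts to look and compute and a tool call to move; the robot and the scene stay as the last step left them, time stands still between calls to the robot, and variables do not carry over. Pictures are saved under pics/ and viewed, and the job is handed in when it is done.

Besides the shell and the picture viewer there is one more tool, called as name(argument=value, ...), one argument or row to a line, values as JSON. drive_tool: Moves the arm, as the interface text tells. Its arguments: {"type":"object","properties":{"commands":{"type":"array","items":{"type":"object","properties":{"gripper":{"type":"number"},"dx":{"type":"number"},"dy":{"type":"number"},"dz":{"type":"number"},"turn":{"type":"number"}}}}},"required":["commands"]}

```bash
ls; mkdir -p pics; python3 - <<'E'
from bench import ctrl
import cv2,pickle
o=ctrl.get_obs();print(o)
d={}
for n in("side","top","wrist"):
    c=ctrl.camera(n);d[n]=c;cv2.imwrite(f"pics/{n}0.png",c["image"][:,:,::-1]);print(n,c["mtx"],c["R"],c["t"])
pickle.dump(d,open("c0.pkl","wb"))
E
```

```text
pics
{'time_s': 0.0, 'q': array([-1.30831135e+00,  1.81550376e-01,  1.60798662e+00,  4.27396507e-05,
        1.35378058e+00, -2.06308743e-01]), 'dq': array([ 7.36676306e-04,  3.39145306e-04, -8.33377330e-04,  2.72567564e-04,
       -1.71375392e-04,  7.98608698e-05]), 'joint_efforts': array([-5.87456980e-04, -4.44870436e+01, -3.51334476e+01, -4.14544538e-04,
        9.03164124e-03,  4.22672969e-06]), 'eef_pos': array([ 0.25967603, -0.51244046,  0.23838922]), 'eef_rot': array([-6.07645639e-04,  8.51997990e-01, -5.23544344e-01, -6.12404923e-04]), 'wrist_force': array([-0.28065718,  0.40652255, -0.41526735]), 'torque': array([ 0.06384364, -0.02627097,  0.00206069]), 'opening': 1.0000424072780452}
side [[438.24492408   0.         278.93497196]
 [  0.         438.24492408 211.92921561]
 [  0.           0.           1.        ]] [[-0.91347853 -0.40655371 -0.01646354]
 [-0.2516681   0.59633685 -0.76226342]
 [ 0.31971884 -0.69216793 -0.64705751]] [0.49839097 0.31052566 0.9808364 ]
top [[379.29762536   0.         278.95972909]
 [  0.         379.29762536 212.51337373]
 [  0.           0.           1.        ]] [[ 0.01734672 -0.99974873 -0.01419768]
 [-0.99278041 -0.01553678 -0.11893552]
 [ 0.11868504  0.01615832 -0.99280047]] [-0.07508262  0.59665371  0.92177501]
wrist [[315.99052588   0.         283.018626  ]
 [  0.         315.99052588 206.54246582]
 [  0.           0.           1.        ]] [[ 0.45094971 -0.89254855 -0.00120022]
 [-0.8569876  -0.43335797  0.27887834]
 [-0.24943258 -0.12473153 -0.96032569]] [-0.57398839 -0.03465273  0.37913667]
```

View pics/side0.png

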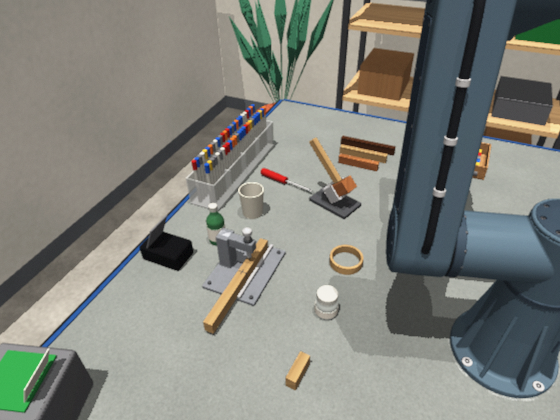

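View pics/top0.png

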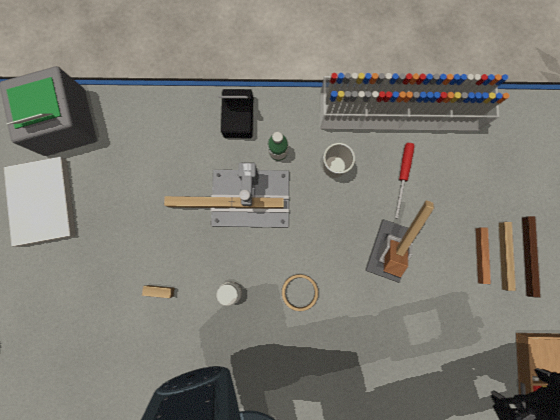

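View pics/wrist0.png

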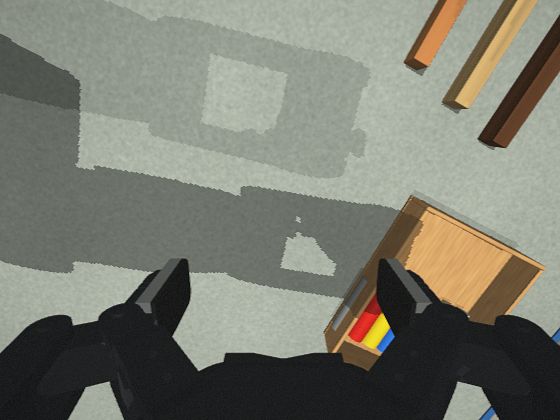

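The top image shows the press at about (250,198), the stick running from (165,202) to (285,202), the holder near (390,250), and the mallet handle up to (430,205). I'll zoom in to measure them.

```bash
cat > h.py <<'E'
import numpy as np,cv2,pickle
def ray(c,px):
    d=np.linalg.inv(c["mtx"])@np.array([px[0],px[1],1.0]);R=c["R"];return -R.T@c["t"],R.T@d
def onz(c,px,z):
    o,d=ray(c,px);return o+d*(z-o[2])/d[2]
def proj(c,X):
    p=c["mtx"]@(c["R"]@np.asarray(X,float)+c["t"]);return p[:2]/p[2]
def crop(c,x0,y0,w,h,name):
    s=min(800//w,600//h);cv2.imwrite(name,cv2.resize(c["image"][y0:y0+h,x0:x0+w,::-1],None,fx=s,fy=s,interpolation=cv2.INTER_CUBIC));print(name,s)
E
python3 - <<'E'
from h import *
d=pickle.load(open("c0.pkl","rb"))
crop(d["top"],155,155,150,90,"pics/t_press.png")
crop(d["top"],355,190,90,95,"pics/t_mal.png")
crop(d["side"],195,220,100,120,"pics/s_press.png")
crop(d["side"],300,130,70,90,"pics/s_mal.png")
E
```

```text
pics/t_press.png 5
pics/t_mal.png 6
pics/s_press.png 5
pics/s_mal.png 6
```

View pics/t_press.png

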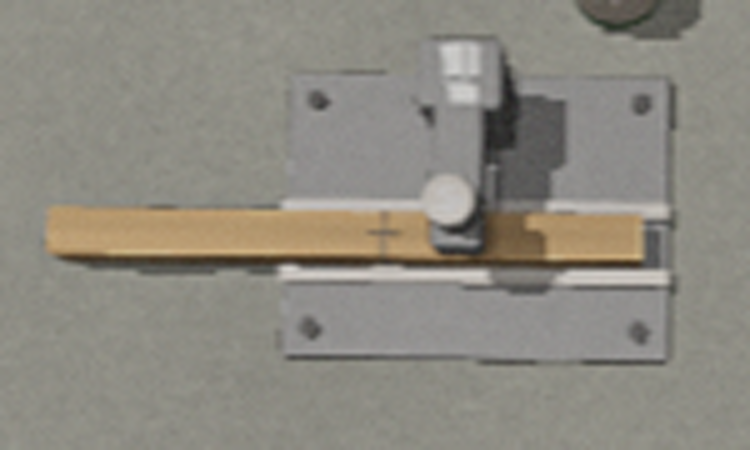

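View pics/t_mal.png

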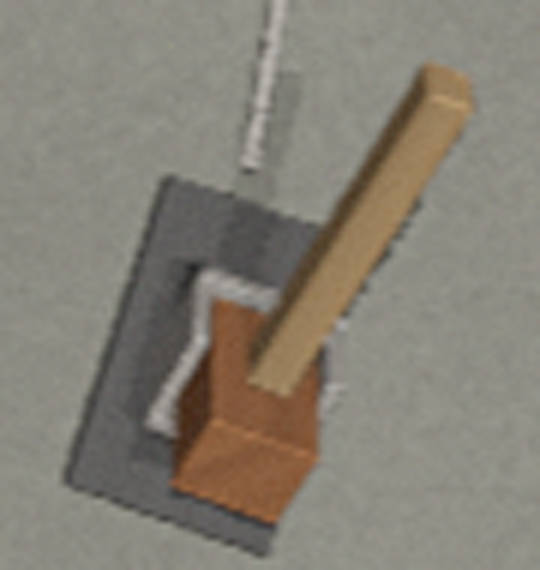

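View pics/s_press.png

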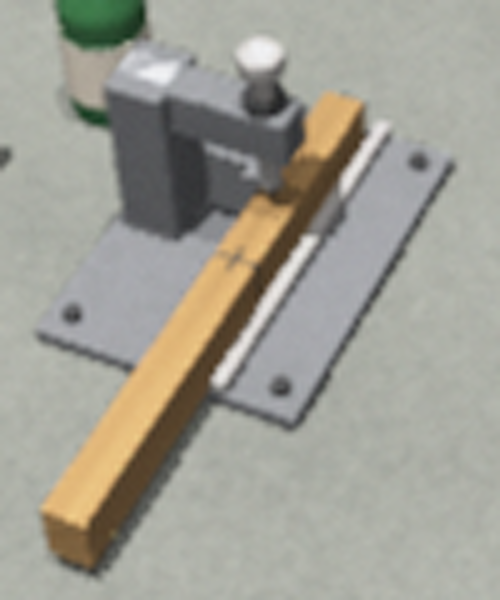

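View pics/s_mal.png

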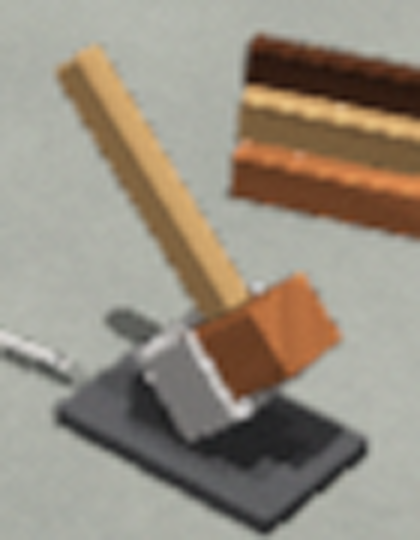

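```bash
python3 - <<'E'
from h import *
d=pickle.load(open("c0.pkl","rb"))
T,S=d["top"],d["side"]
f=lambda p,s,x,y:((p[0]+.5)/s-.5+x,(p[1]+.5)/s-.5+y)
tp=lambda p:f(p,5,155,155); sp=lambda p:f(p,5,195,220); tm=lambda p:f(p,6,355,190); sm=lambda p:f(p,6,300,130)
np.set_printoptions(precision=4,suppress=True)
print("bed top", [onz(T,tp(p),.01)[:2] for p in [(290,73),(672,78),(667,360),(285,355)]])
print("bed side",[onz(S,sp(p),.01)[:2] for p in [(38,333),(295,425),(455,160)]])
print("cap t/s",onz(T,tp((448,200)),.15),onz(S,sp((260,52)),.15))
print("mark",onz(T,tp((384,233)),.044),onz(S,sp((236,258)),.044))
print("stick +y corners t",[onz(T,tp(p),.044)[:2] for p in [(47,207),(47,255)]],"-y",[onz(T,tp(p),.044)[:2] for p in [(643,215),(643,262)]])
print("stick +y s",[onz(S,sp(p),.044)[:2] for p in [(43,513),(90,528)]])
print("foot",[onz(T,tm(p),.0)[:2] for p in [(165,175),(66,482),(268,556)]])
print("foot s",[onz(S,sm(p),.0)[:2] for p in [(58,415),(265,532),(368,450)]])
def tri(a,b):
    A=[];B=[]
    for c,p in((T,a),(S,b)):
        o,v=ray(c,p);v/=np.linalg.norm(v);P=np.eye(3)-np.outer(v,v);A.append(P);B.append(P@o)
    return np.linalg.lstsq(np.vstack(A),np.hstack(B),rcond=None)
# handle end upper corners (x170,z+12): top (427,97)?(468,107) ; 
print("handle end L/R z+12", tri(tm((418,97)),sm((60,68))),tri(tm((468,107)),sm((100,45))))
E
```

```text
bed top [array([0.7129, 0.1118]), array([ 0.713 , -0.0892]), array([ 0.5646, -0.0887]), array([0.564 , 0.1087])]
bed side [array([0.7112, 0.1118]), array([0.5638, 0.1119]), array([ 0.5634, -0.0859])]
cap t/s [0.6231 0.0112 0.15  ] [0.6257 0.0095 0.15  ]
mark [0.6235 0.0546 0.044 ] [0.625  0.0524 0.044 ]
stick +y corners t [array([0.6342, 0.2254]), array([0.6097, 0.2241])] -y [array([ 0.6346, -0.0754]), array([ 0.6108, -0.0757])]
stick +y s [array([0.6339, 0.2247]), array([0.61  , 0.2233])]
foot [array([ 0.5899, -0.3331]), array([ 0.4574, -0.2891]), array([ 0.4279, -0.3743])]
foot s [array([ 0.5913, -0.3421]), array([ 0.4608, -0.294 ]), array([ 0.431 , -0.3776])]
handle end L/R z+12 (array([ 0.6018, -0.3694,  0.1962]), array([0.]), np.int32(3), array([1.4142, 1.3398, 0.4528])) (array([ 0.5927, -0.3859,  0.2025]), array([0.]), np.int32(3), array([1.4142, 1.3415, 0.4477]))
```

```bash
cat >> h.py <<'E'
from scipy.spatial.transform import Rotation as Ro
def to(o,pos,yaw):
    w,x,y,z=o["eef_rot"];R=Ro.from_quat([x,y,z,w]).as_matrix()
    d=R.T@(np.array(pos)-o["eef_pos"])*100
    y0=np.degrees(np.arctan2(R[1,0],R[0,0]));t=(y0-yaw+180)%360-180
    print("d cm",d.round(2),"turn",round(t,1),"yaw0",round(y0,2),"toolz",R[:,2].round(4))
E
python3 - <<'E'
from h import *; from bench import ctrl
to(ctrl.get_obs(),(.6225,.266,.238),0)
E
```

```text
d cm [-53.06 -67.54   0.15] turn -63.1 yaw0 -63.14 toolz [-4.0e-04  1.3e-03 -1.0e+00]
```

drive_tool(
  commands=[
    {"dx": -53.0,"dy": -67.5,"dz": 0,"turn": -63.1,"gripper": 1},
    {"dx": -53.0,"dy": -67.5,"dz": 0,"turn": -63.1,"gripper": 1},
    {"dx": -53.0,"dy": -67.5,"dz": 0,"turn": -63.1,"gripper": 1},
    {"dx": -53.0,"dy": -67.5,"dz": 0,"turn": -63.1,"gripper": 1},
    {"dx": -53.0,"dy": -67.5,"dz": 0,"turn": -63.1,"gripper": 1},
    {"dx": -53.0,"dy": -67.5,"dz": 0,"turn": -63.1,"gripper": 1},
    {"dx": -53.0,"dy": -67.5,"dz": 0,"turn": -63.1,"gripper": 1},
    {"dx": -53.0,"dy": -67.5,"dz": 0,"turn": -63.1,"gripper": 1},
    {"dx": -53.0,"dy": -67.5,"dz": 0,"turn": -63.1,"gripper": 1},
    {"dx": -53.0,"dy": -67.5,"dz": 0,"turn": -63.1,"gripper": 1},
    {"dx": -53.0,"dy": -67.5,"dz": 0,"turn": -63.1,"gripper": 1},
    {"dx": -53.0,"dy": -67.5,"dz": 0,"turn": -63.1,"gripper": 1},
    {"dx": -53.0,"dy": -67.5,"dz": 0,"turn": -63.1,"gripper": 1},
    {"dx": -53.0,"dy": -67.5,"dz": 0,"turn": -63.1,"gripper": 1},
    {"dx": -53.0,"dy": -67.5,"dz": 0,"turn": -63.1,"gripper": 1},
    {"dx": -53.0,"dy": -67.5,"dz": 0,"turn": -63.1,"gripper": 1},
    {"dx": -53.0,"dy": -67.5,"dz": 0,"turn": -63.1,"gripper": 1},
  ],
)

```text
time_s: 2.28
eef_pos: [0.6223, 0.2636, 0.2393]
eef_rot: [0.0, 1.0, -0.001, -0.0]
wrist_force: [-0.6, -0.4, -0.0]
opening: 0.003
```

```bash
python3 - <<'E'
from h import *; from bench import ctrl
o=ctrl.get_obs();print(o["time_s"],o["eef_pos"],o["opening"])
to(o,(.6225,.266,.024),0)
c=ctrl.camera("wrist");cv2.imwrite("pics/w1.png",c["image"][:,:,::-1])
E
```

```text
2.275 [0.62231933 0.26361751 0.23934161] 0.0026901794995984984
d cm [ 2.000e-02 -2.400e-01  2.153e+01] turn -0.1 yaw0 -0.11 toolz [-3.e-04 -3.e-04 -1.e+00]
```

View pics/w1.png

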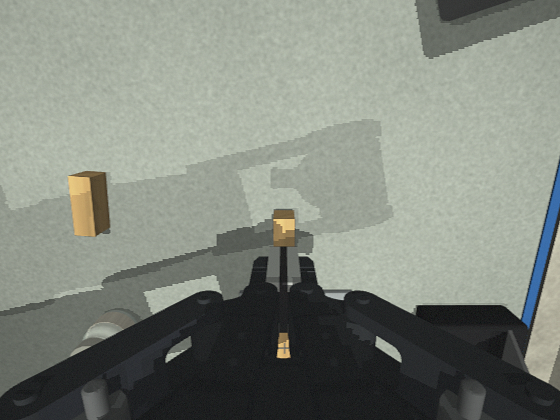

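```bash
python3 - <<'E'
from h import *; from bench import ctrl
c=ctrl.camera("wrist");print(-c["R"].T@c["t"],c["R"][2])
for p in[(274,219),(296,219),(285,210)]:print(p,onz(c,p,.044),onz(c,p,.01))
print(proj(c,(.6223,.2636,.2313)),proj(c,(.6223,.2746,.2313)))
E
```

```text
[0.6234427  0.33503161 0.37410677] [-0.00122498 -0.27931087 -0.96019995]
(274, 219) [0.61305062 0.22475859 0.044     ] [0.61198027 0.2134008  0.01      ]
(296, 219) [0.63726351 0.22468516 0.044     ] [0.63868701 0.21331981 0.01      ]
(285, 210) [0.62517172 0.23507073 0.044     ] [0.62534981 0.22477506 0.01      ]
[281.27593609 264.28605304] [281.17001716 243.7662348 ]
```

The wrist view shows the stick's end face at about (285,213), which puts y at 0.2248. That agrees with the other views. I'll descend beyond the end.

drive_tool(
  commands=[
    {"dx": 0.2,"dy": 0,"dz": 6,"gripper": 1},
    {"dx": 0.2,"dy": 0,"dz": 12,"gripper": 1},
    {"dx": 0.2,"dy": 0,"dz": 18,"gripper": 1},
    {"dx": 0.2,"dy": 0,"dz": 21.5,"gripper": 1},
    {"dx": 0.2,"dy": 0,"dz": 21.5,"gripper": 1},
    {"dx": 0.2,"dy": 1.0,"dz": 21.5,"gripper": 1},
    {"dx": 0.2,"dy": 2.0,"dz": 21.5,"gripper": 1},
    {"dx": 0.2,"dy": 2.8,"dz": 21.5,"gripper": 1},
    {"dx": 0.2,"dy": 3.4,"dz": 21.5,"gripper": 1},
    {"dx": 0.2,"dy": 4.0,"dz": 21.5,"gripper": 1},
    {"dx": 0.2,"dy": 4.6,"dz": 21.5,"gripper": 1},
    {"dx": 0.2,"dy": 5.2,"dz": 21.5,"gripper": 1},
    {"dx": 0.2,"dy": 5.8,"dz": 21.5,"gripper": 1},
    {"dx": 0.2,"dy": 6.2,"dz": 21.5,"gripper": 1},
    {"dx": 0.2,"dy": 6.5,"dz": 21.5,"gripper": 1},
    {"dx": 0.2,"dy": 6.5,"dz": 21.5,"gripper": 1},
  ],
)

```text
invalid input at $.commands[0]: expected keys gripper, dx, dy, dz, turn
```

```bash
python3 - <<'E'
from h import *; from bench import ctrl
o=ctrl.get_obs();print(o["time_s"],o["eef_pos"],o["wrist_force"])
d={n:ctrl.camera(n) for n in("side","top","wrist")};pickle.dump(d,open("c2.pkl","wb"))
crop(d["top"],165,155,140,90,"pics/t2.png");crop(d["side"],195,220,100,120,"pics/s2.png")
cv2.imwrite("pics/w2.png",d["wrist"]["image"][:,:,::-1])
E
```

```text
2.375 [0.62253237 0.26361591 0.2396898 ] [-1.02635358 -0.37513359  0.00584354]
pics/t2.png 5
pics/s2.png 5
```

View pics/t2.png

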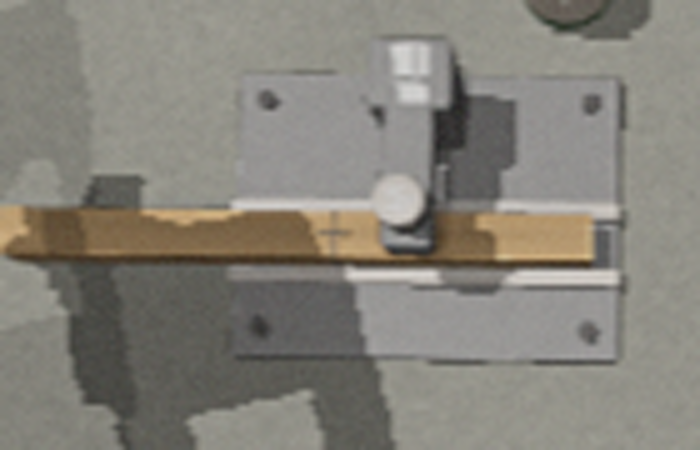

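View pics/s2.png

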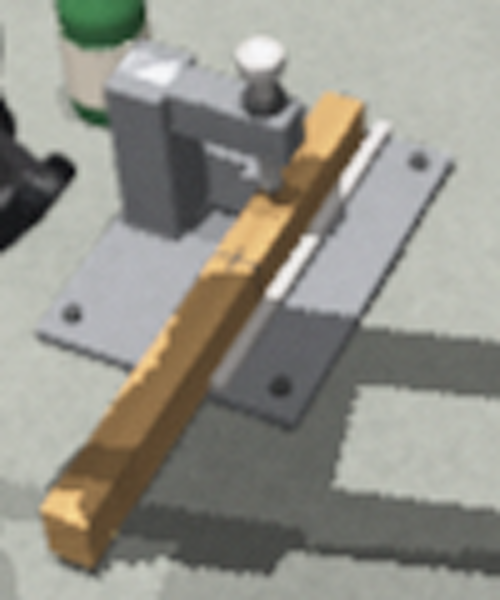

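View pics/w2.png

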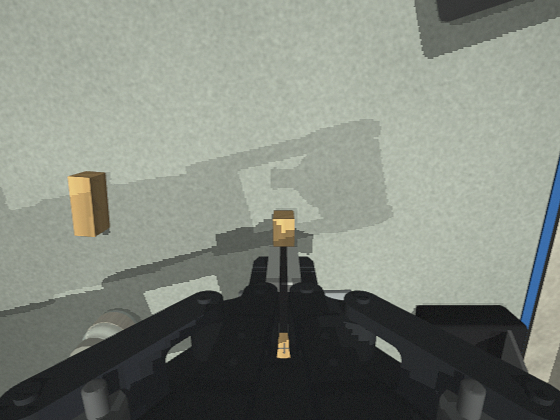

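The call was refused because the turn key was missing, so nothing moved and the images are unchanged. I'll resend it.

drive_tool(
  commands=[
    {"dx": 0.2,"dy": 0,"dz": 6,"gripper": 1,"turn": 0},
    {"dx": 0.2,"dy": 0,"dz": 12,"gripper": 1,"turn": 0},
    {"dx": 0.2,"dy": 0,"dz": 18,"gripper": 1,"turn": 0},
    {"dx": 0.2,"dy": 0,"dz": 21.5,"gripper": 1,"turn": 0},
    {"dx": 0.2,"dy": 0,"dz": 21.5,"gripper": 1,"turn": 0},
    {"dx": 0.2,"dy": 1.0,"dz": 21.5,"gripper": 1,"turn": 0},
    {"dx": 0.2,"dy": 2.0,"dz": 21.5,"gripper": 1,"turn": 0},
    {"dx": 0.2,"dy": 2.8,"dz": 21.5,"gripper": 1,"turn": 0},
    {"dx": 0.2,"dy": 3.4,"dz": 21.5,"gripper": 1,"turn": 0},
    {"dx": 0.2,"dy": 4.0,"dz": 21.5,"gripper": 1,"turn": 0},
    {"dx": 0.2,"dy": 4.6,"dz": 21.5,"gripper": 1,"turn": 0},
    {"dx": 0.2,"dy": 5.2,"dz": 21.5,"gripper": 1,"turn": 0},
    {"dx": 0.2,"dy": 5.8,"dz": 21.5,"gripper": 1,"turn": 0},
    {"dx": 0.2,"dy": 6.2,"dz": 21.5,"gripper": 1,"turn": 0},
    {"dx": 0.2,"dy": 6.5,"dz": 21.5,"gripper": 1,"turn": 0},
    {"dx": 0.2,"dy": 6.5,"dz": 21.5,"gripper": 1,"turn": 0},
  ],
)

```text
time_s: 4.53
eef_pos: [0.6243, 0.1994, 0.0241]
eef_rot: [0.0, 1.0, -0.0, -0.0]
wrist_force: [0.5, -0.2, -0.4]
opening: -0.003
```

```bash
python3 - <<'E'
from h import *; from bench import ctrl
o=ctrl.get_obs();print(o["time_s"],o["eef_pos"],o["wrist_force"])
d={n:ctrl.camera(n) for n in("side","top","wrist")};pickle.dump(d,open("c3.pkl","wb"))
crop(d["top"],165,155,140,90,"pics/t3.png");crop(d["side"],195,220,100,120,"pics/s3.png")
cv2.imwrite("pics/w3.png",d["wrist"]["image"][:,:,::-1])
E
```

```text
4.525 [0.62433242 0.19938634 0.02411184] [ 0.45558422 -0.22733333 -0.4130963 ]
pics/t3.png 5
pics/s3.png 5
```

View pics/t3.png

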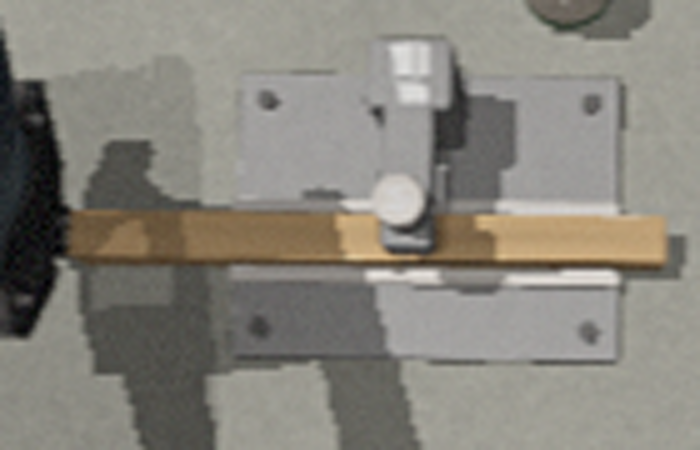

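View pics/s3.png

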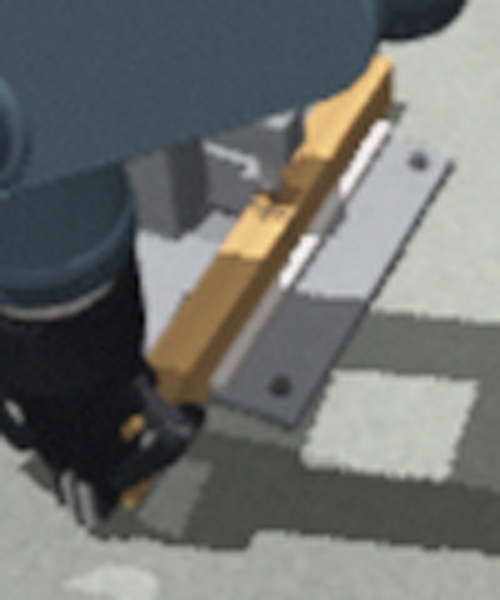

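View pics/w3.png

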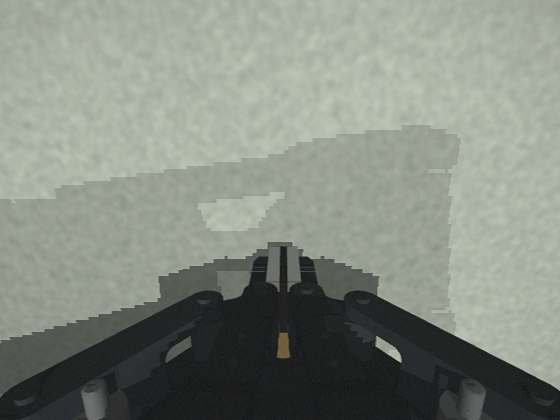

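```bash
python3 - <<'E'
from h import *
for n in("c0","c3"):
    c=pickle.load(open(n+".pkl","rb"))["top"];im=c["image"].astype(int)
    # along stick centre rows, wood mask R-B, subpixel right edge
    r=im[199:206,270:310,:];s=(r[...,0]-r[...,2]).mean(0);h=s[:8].mean()/2+s[-6:].mean()/2
    i=np.where(s>h)[0].max();u=270+i+(s[i]-h)/(s[i]-s[i+1])
    # bed edges at row ~180 and ~222
    out=[]
    for rr in(slice(170,190),slice(215,224)):
        g=im[rr,:,:].sum(2).mean(0)
    print(n,"end u",u,onz(c,(u+0.0,202.5),.044))
T=pickle.load(open("c0.pkl","rb"))["top"];g=T["image"].astype(int)
print(g[218:224,205:220].sum(2).mean(0).round(),g[218:224,282:296].sum(2).mean(0).round())
print(g[172:186,205:220].sum(2).mean(0).round(),g[172:186,282:296].sum(2).mean(0).round())
cap=g[185:206,236:260].min(2);print(cap[8:12])
m=(cap>180).astype('uint8');ys,xs=np.nonzero(m);print("cap c",xs.mean()+236,ys.mean()+185,m.sum(),onz(T,(xs.mean()+236,ys.mean()+185),.15))
E
```

```text
c0 end u 283.1105827294686 [ 0.62218169 -0.07533765  0.044     ]
c3 end u 297.7771739130435 [ 0.62274258 -0.11207315  0.044     ]
[409. 408. 411. 412. 412. 385. 401. 431. 434. 416. 371. 328. 310. 352.
 416.] [322. 316. 376. 426. 435. 432. 350. 356. 419. 420. 417. 411. 410. 411.]
[416. 418. 420. 418. 419. 422. 420. 398. 409. 430. 431. 418. 395. 382.
 382.] [379. 372. 380. 411. 423. 433. 349. 283. 387. 423. 419. 415. 415. 416.]
[[139 140 139 153 174 176 185 191 184 181 178 178 173 137  89  79 100 102
   66  79  92  86  91  88]
 [139 143 142 162 176 176 181 183 189 188 187 183 179 140  72  61  95  96
   68  80  92  91  87  89]
 [182 180 178 178 178 180 181 183 187 190 188 188 178 141  66  48  79  97
   85 102 112 114 109 115]
 [181 182 183 177 180 185 190 193 195 192 188 186 176 128  60  68  83  93
   88 105 120 121 121 119]]
cap c 243.4047619047619 195.38095238095238 42 [0.62134742 0.0129483  0.15      ]
```

drive_tool(
  commands=[
    {"dx": 0,"dy": 0.3,"dz": 0,"gripper": 1,"turn": 0},
    {"dx": 0,"dy": 0.55,"dz": 0,"gripper": 1,"turn": 0},
    {"dx": 0,"dy": 0.65,"dz": 0,"gripper": 1,"turn": 0},
    {"dx": 0,"dy": 0.65,"dz": 0,"gripper": 1,"turn": 0},
    {"dx": 0,"dy": 0.65,"dz": 0,"gripper": 1,"turn": 0},
    {"dx": 0,"dy": -1.0,"dz": 0,"gripper": 1,"turn": 0},
    {"dx": 0,"dy": -1.5,"dz": -3,"gripper": 1,"turn": 0},
    {"dx": 0,"dy": -3.0,"dz": -9,"gripper": 1,"turn": 0},
    {"dx": 0,"dy": -9.0,"dz": -10,"gripper": 1,"turn": 0},
    {"dx": 0,"dy": -15.0,"dz": -10,"gripper": 1,"turn": 0},
    {"dx": 0,"dy": -15.0,"dz": -10,"gripper": 1,"turn": 0},
  ],
)

```text
time_s: 6.05
eef_pos: [0.6232, 0.3557, 0.1247]
eef_rot: [-0.001, 1.0, 0.003, 0.001]
wrist_force: [-0.6, -0.6, -0.5]
opening: 0.002
```

```bash
python3 - <<'E'
from h import *; from bench import ctrl
o=ctrl.get_obs();print(o["time_s"],o["eef_pos"],o["wrist_force"])
d={n:ctrl.camera(n) for n in("side","top")};pickle.dump(d,open("c4.pkl","wb"))
crop(d["top"],195,165,110,70,"pics/t4.png");crop(d["side"],195,220,100,100,"pics/s4.png")
c=d["top"];im=c["image"].astype(int)
r=im[199:206,270:310,:];s=(r[...,0]-r[...,2]).mean(0);h=s[:8].mean()/2+s[-6:].mean()/2
i=np.where(s>h)[0].max();u=270+i+(s[i]-h)/(s[i]-s[i+1]);print(u,onz(c,(u,202.5),.044))
g=im
# left end
r=im[199:206,170:215,:];s=(r[...,0]-r[...,2]).mean(0);h=(s[:6].mean()+s[-8:].mean())/2
i=np.where(s>h)[0].min();u=170+i-(s[i]-h)/(s[i]-s[i-1]);print(u,onz(c,(u,202.5),.044))
for u in(211.5,212,):print(onz(c,(u,180),.01))
for u in(288,288.5,):print(onz(c,(u,180),.01))
S=d["side"];p=proj(S,(.624,.0106,.05));print("tip px",p,(p-[195,220])*6+2.5);p=proj(S,(.624,.0106,.044));print("mark px",(p-[195,220])*6+2.5)
E
```

```text
6.05 [0.62315262 0.35568524 0.12473684] [-0.56556704 -0.55178659 -0.4710865 ]
pics/t4.png 7
pics/s4.png 6
300.25685028248586 [ 0.62283735 -0.11827998  0.044     ]
180.74152298850575 [0.61824945 0.18220598 0.044     ]
[0.68391563 0.11360661 0.01      ]
[0.68393457 0.11229181 0.01      ]
[ 0.68680445 -0.08697515  0.01      ]
[ 0.68682327 -0.08828229  0.01      ]
tip px [249.44628948 258.6842978 ] [329.1777369  234.60578677]
mark px [330.00484571 244.16162334]
```

View pics/s4.png

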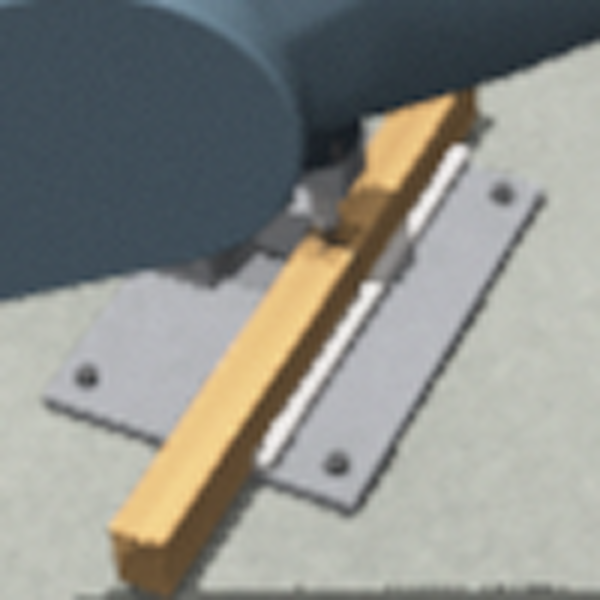

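View pics/t4.png

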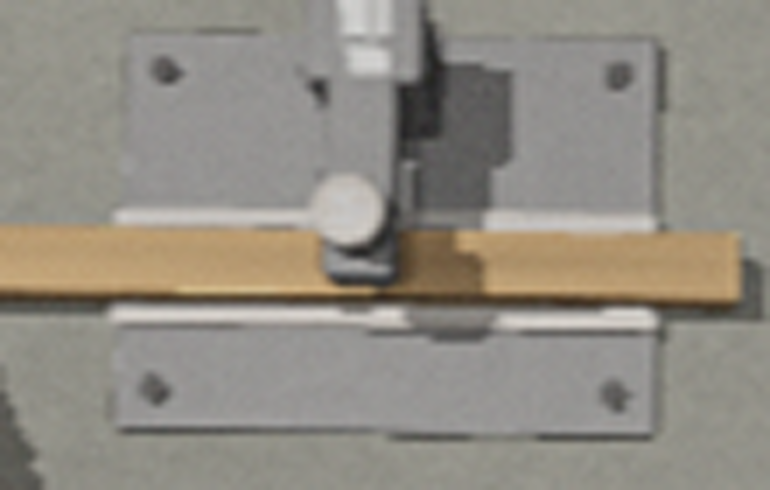

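```bash
python3 - <<'E'
from h import *
c=pickle.load(open("c4.pkl","rb"))["top"];c0=pickle.load(open("c0.pkl","rb"));S=c0["side"]
f=lambda p:((p[0]+.5)/7-.5+195,(p[1]+.5)/7-.5+165)
def q(ps,z,l):
    P=np.array([onz(c,f(p),z)[:2] for p in ps]);print(l,P.round(4).tolist(),P.mean(0))
q([(166,70),(619,75),(154,389),(614,396)],.01,"bolts")
q([(112,216),(656,222),(109,315),(656,322)],.018,"fence ends")
q([(130,33),(658,38),(118,430),(655,437)],.01,"bed")
q([(348,209)],.15,"cap")
q([(325,281),(397,281)],.085,"arm front bottom ")
im=S["image"].astype(int)
f=lambda p:((p[0]+.5)/5-.5+195,(p[1]+.5)/5-.5+220)
print("side bolts",[onz(S,f(p),.01)[:2].round(4) for p in [(72,313),(281,386),(419,160)]])
# wall at y + from side image c0 : tip lowest point and mark
E
```

```text
bolts [[0.6987, 0.0963], [0.6992, -0.0737], [0.5784, 0.0964], [0.5785, -0.0738]] [0.63868869 0.0112914 ]
fence ends [[0.6416, 0.1129], [0.6424, -0.0883], [0.6047, 0.1125], [0.6053, -0.0888]] [0.62349421 0.01207144]
bed [[0.7127, 0.1104], [0.7135, -0.0881], [0.563, 0.1091], [0.5636, -0.0891]] [0.63818579 0.01057164]
cap [[0.6235, 0.011]] [0.62352997 0.01103975]
arm front bottom  [[0.6093, 0.0254], [0.6096, 0.0007]] [0.60945187 0.01301549]
side bolts [array([0.702 , 0.0933]), array([0.581 , 0.0931]), array([ 0.5818, -0.0781])]
```

drive_tool(
  commands=[
    {"dx": -6,"dy": 0,"dz": 0,"gripper": 0,"turn": 0},
    {"dx": -12,"dy": 0,"dz": 0,"gripper": 0,"turn": 0},
    {"dx": -14,"dy": 5,"dz": 0,"gripper": 0,"turn": 0},
    {"dx": -14,"dy": 11,"dz": 0,"gripper": 0,"turn": 0},
    {"dx": -14,"dy": 17,"dz": 0,"gripper": 0,"turn": 0},
    {"dx": -14,"dy": 23,"dz": 0,"gripper": 0,"turn": 0},
    {"dx": -14,"dy": 29,"dz": 0,"gripper": 0,"turn": 0},
    {"dx": -14,"dy": 35,"dz": 0,"gripper": 0,"turn": 0},
    {"dx": -14,"dy": 41.5,"dz": 0,"gripper": 0,"turn": 0},
    {"dx": -14,"dy": 41.5,"dz": 0,"gripper": 0,"turn": 0},
    {"dx": -14,"dy": 41.5,"dz": 0,"gripper": 0,"turn": 0},
  ],
)

```text
time_s: 7.52
eef_pos: [0.4837, -0.0655, 0.1241]
eef_rot: [-0.0, 1.0, -0.002, -0.0]
wrist_force: [-0.1, 0.4, 0.7]
opening: 1.004
```

```bash
python3 - <<'E'
from h import *; from bench import ctrl
o=ctrl.get_obs();print(o["time_s"],o["eef_pos"])
c=ctrl.camera("wrist");pickle.dump(c,open("c5.pkl","wb"))
cv2.imwrite("pics/w5.png",c["image"][:,:,::-1]);print(-c["R"].T@c["t"])
for z in(.05,.044):print(proj(c,(.624,.0114,z)))
p=proj(c,(.615,.0114,.044)).astype(int);print(p-[40,30]);crop(c,p[0]-50,p[1]-37,100,75,"pics/w5c.png")
E
```

```text
7.525 [ 0.4837037  -0.06554676  0.12412662]
[0.48489207 0.00579029 0.25874367]
[504.60788498 104.56187124]
[498.36911861 104.8521752 ]
[444  74]
pics/w5c.png 8
```

View pics/w5.png

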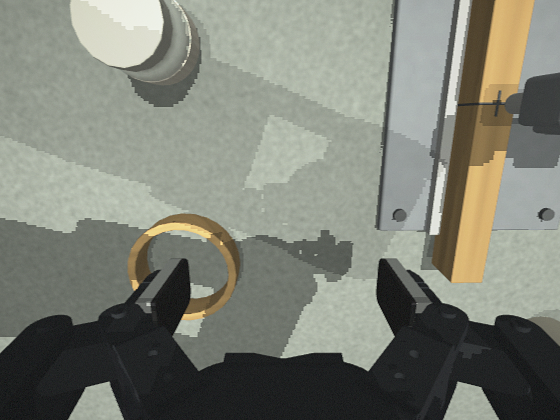

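View pics/w5c.png

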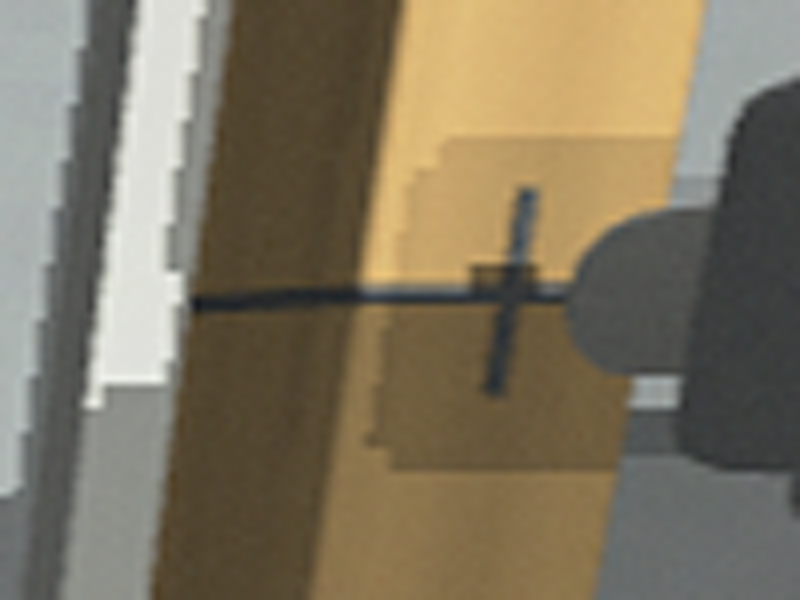

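The stick check is good. In the close-up the punch rod spans rows 210–378 (centre about 295) and the mark line is at row 293, so the error is under 0.4 mm. Next I'll go above the mallet.

```bash
python3 - <<'E'
from h import *; from bench import ctrl
to(ctrl.get_obs(),(.568,-.377,.31),71)
E
```

```text
d cm [  8.46  31.21 -18.62] turn -71.1 yaw0 -0.08 toolz [-7.e-04  6.e-04 -1.e+00]
```

drive_tool(
  commands=[
    {"dx": 0,"dy": 2,"dz": -6,"gripper": 0,"turn": -10},
    {"dx": 1,"dy": 4,"dz": -12,"gripper": 0,"turn": -20},
    {"dx": 3,"dy": 8,"dz": -16.5,"gripper": 0,"turn": -30},
    {"dx": 5,"dy": 13,"dz": -18.6,"gripper": 0,"turn": -40},
    {"dx": 7,"dy": 18,"dz": -18.6,"gripper": 0,"turn": -50},
    {"dx": 8,"dy": 23,"dz": -18.6,"gripper": 0,"turn": -60},
    {"dx": 8.5,"dy": 28,"dz": -18.6,"gripper": 0,"turn": -70},
    {"dx": 8.5,"dy": 31.2,"dz": -18.6,"gripper": 0,"turn": -71},
    {"dx": 8.5,"dy": 31.2,"dz": -18.6,"gripper": 0,"turn": -71},
    {"dx": 8.5,"dy": 31.2,"dz": -18.6,"gripper": 0,"turn": -71},
  ],
)

```text
time_s: 8.82
eef_pos: [0.5698, -0.375, 0.3099]
eef_rot: [-0.001, 0.814, 0.581, 0.0]
wrist_force: [0.2, -0.4, 0.2]
opening: 1.001
```

```bash
python3 - <<'E'
from h import *; from bench import ctrl
o=ctrl.get_obs();print(o["time_s"],o["eef_pos"]);to(o,(.568,-.377,.31),71)
d={n:ctrl.camera(n) for n in("wrist","side")};c=d["wrist"];pickle.dump(d,open("c6.pkl","wb"))
cv2.imwrite("pics/w6.png",c["image"][:,:,::-1]);print(-c["R"].T@c["t"])
E
```

```text
8.825 [ 0.56977355 -0.3749715   0.30987988]
d cm [-0.25 -0.1  -0.01] turn 0.1 yaw0 71.06 toolz [-5.0e-04  1.2e-03 -1.0e+00]
[ 0.50378205 -0.35149001  0.44449563]
```

View pics/w6.png

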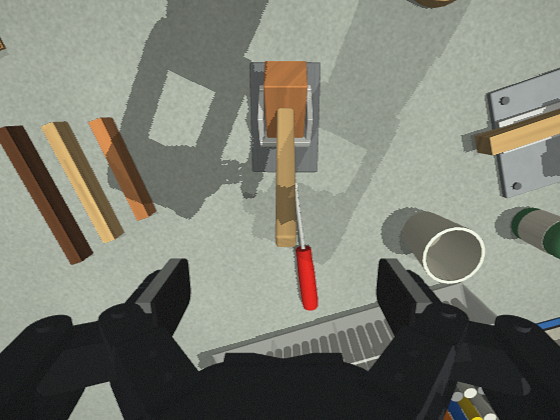

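```bash
python3 - <<'E'
from h import *
d=pickle.load(open("c6.pkl","rb"));c=d["wrist"];crop(c,240,50,95,100,"pics/w6a.png");crop(c,255,180,80,75,"pics/w6b.png")
E
```

```text
pics/w6a.png 6
pics/w6b.png 8
```

View pics/w6a.png

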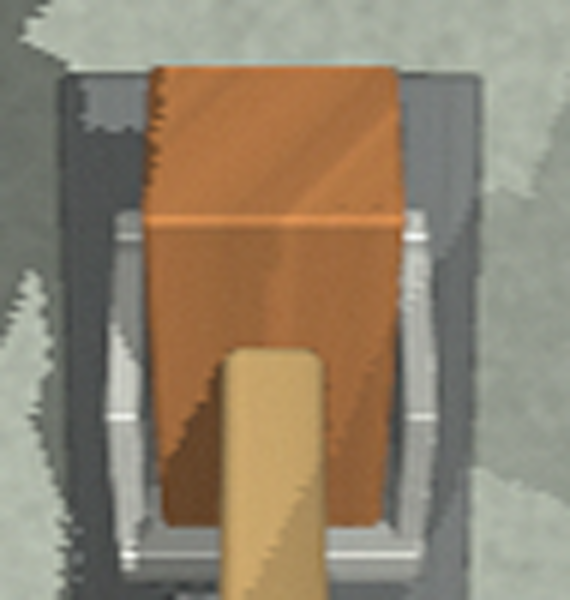

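View pics/w6b.png

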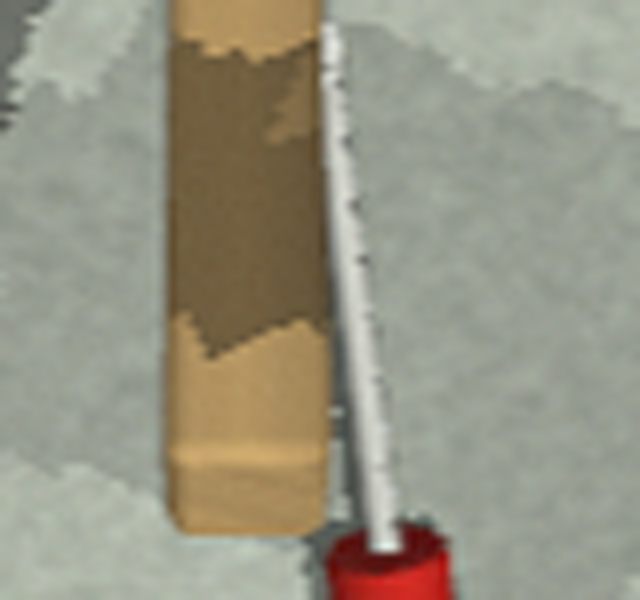

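```bash
python3 - <<'E'
from h import *
np.set_printoptions(precision=4,suppress=True)
c=pickle.load(open("c6.pkl","rb"))["wrist"]
fa=lambda p:((p[0]+.5)/6-.5+240,(p[1]+.5)/6-.5+50); fb=lambda p:((p[0]+.5)/8-.5+255,(p[1]+.5)/8-.5+180)
H=[onz(c,fa(p),.113) for p in[(146,218),(406,218)]];T=[onz(c,fb(p),.2007) for p in[(168,452),(330,452)]];Rt=[onz(c,fa(p),.0946) for p in[(223,352),(326,352)]]
for n,P,w,h in(("head",H,44,-.0127),("tip",T,18,.1117),("root",Rt,18,.0057)):
    e=P[1]-P[0];m=(P[0]+P[1])/2;yaw=np.degrees(np.arctan2(e[1],e[0]));print(n,m,"w",np.linalg.norm(e)*1e3,"edge yaw",yaw)
    u=np.array([np.cos(np.radians(yaw-90)),np.sin(np.radians(yaw-90))]);print("  origin",m[:2]-h*u)
m1=(H[0]+H[1])/2;m2=(T[0]+T[1])/2;print("yaw axis",np.degrees(np.arctan2(*(m2-m1)[1::-1])),np.linalg.norm((m2-m1)[:2]))
E
```

```text
head [ 0.4784 -0.34    0.113 ] w 42.61889460802104 edge yaw 71.00611239342994
  origin [ 0.4904 -0.3441]
tip [ 0.5951 -0.3805  0.2007] w 16.71331783351422 edge yaw 70.9974678646908
  origin [ 0.4895 -0.3441]
root [ 0.4979 -0.3468  0.0946] w 18.154606468760395 edge yaw 71.00496441753093
  origin [ 0.4925 -0.3449]
yaw axis -19.15673267404633 0.12351489783072449
```

```bash
python3 - <<'E'
from h import *; from bench import ctrl
to(ctrl.get_obs(),(.570,-.3718,.149),71)
E
```

```text
d cm [ 0.3  -0.08 16.14] turn 0.1 yaw0 71.09 toolz [ 0.e+00  4.e-04 -1.e+00]
```

drive_tool(
  commands=[
    {"dx": 0.3,"dy": 0,"dz": 4,"gripper": 0,"turn": 0},
    {"dx": 0.3,"dy": 0,"dz": 8,"gripper": 0,"turn": 0},
    {"dx": 0.3,"dy": 0,"dz": 12,"gripper": 0,"turn": 0},
    {"dx": 0.3,"dy": 0,"dz": 15,"gripper": 0,"turn": 0},
    {"dx": 0.3,"dy": 0,"dz": 16.1,"gripper": 0,"turn": 0},
    {"dx": 0.3,"dy": 0,"dz": 16.1,"gripper": 0,"turn": 0},
    {"dx": 0.3,"dy": 0,"dz": 16.1,"gripper": 1,"turn": 0},
    {"dx": 0.3,"dy": 0,"dz": 16.1,"gripper": 1,"turn": 0},
    {"dx": 0.3,"dy": 0,"dz": 16.1,"gripper": 1,"turn": 0},
    {"dx": 0.3,"dy": 0,"dz": 16.1,"gripper": 1,"turn": 0},
    {"dx": 0.3,"dy": 0,"dz": 16.1,"gripper": 1,"turn": 0},
    {"dx": 0.3,"dy": 0,"dz": 16.1,"gripper": 1,"turn": 0},
  ],
)

```text
time_s: 10.42
eef_pos: [0.5703, -0.3743, 0.1498]
eef_rot: [0.0, 0.814, 0.58, 0.0]
wrist_force: [0.5, 0.8, 3.6]
opening: 0.199
```

```bash
python3 - <<'E'
from h import *; from bench import ctrl
o=ctrl.get_obs();print(o["time_s"],o["eef_pos"],o["opening"],o["wrist_force"],o["torque"])
d={n:ctrl.camera(n) for n in("wrist","side","top")};pickle.dump(d,open("c7.pkl","wb"))
cv2.imwrite("pics/w7.png",d["wrist"]["image"][:,:,::-1]);crop(d["side"],270,90,130,130,"pics/s7.png")
E
```

```text
10.425 [ 0.57033488 -0.37434874  0.14983502] 0.1989636026253816 [0.49490287 0.80216906 3.56410221] [0.37602508 0.05237841 0.0014146 ]
pics/s7.png 4
```

View pics/w7.png

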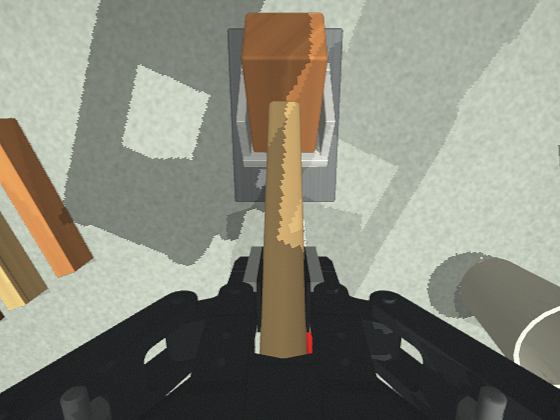

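View pics/s7.png

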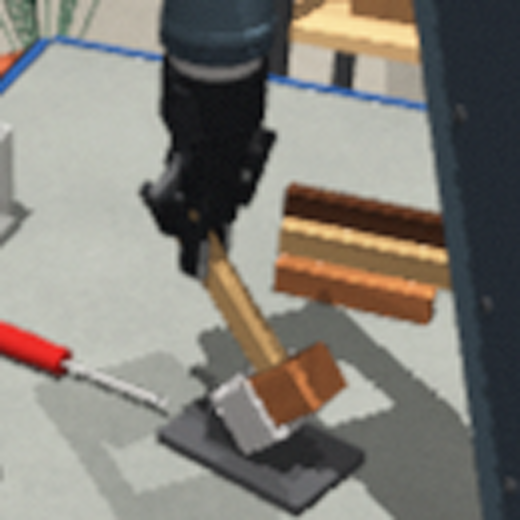

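The wrist view shows the handle between the pads, and the opening of 0.199 (17 mm) agrees. I'll lift straight up.

drive_tool(
  commands=[
    {"dx": 0,"dy": 0,"dz": -1,"gripper": 1,"turn": 0},
    {"dx": 0,"dy": 0,"dz": -2,"gripper": 1,"turn": 0},
    {"dx": 0,"dy": 0,"dz": -3.5,"gripper": 1,"turn": 0},
    {"dx": 0,"dy": 0,"dz": -5,"gripper": 1,"turn": 0},
    {"dx": 0,"dy": 0,"dz": -7,"gripper": 1,"turn": 0},
    {"dx": 0,"dy": 0,"dz": -9,"gripper": 1,"turn": 0},
    {"dx": 0,"dy": 0,"dz": -11,"gripper": 1,"turn": 0},
    {"dx": 0,"dy": 0,"dz": -12,"gripper": 1,"turn": 0},
    {"dx": 0,"dy": 0,"dz": -12,"gripper": 1,"turn": 0},
  ],
)

```text
time_s: 11.7
eef_pos: [0.5704, -0.3746, 0.2705]
eef_rot: [0.001, 0.814, 0.58, 0.0]
wrist_force: [-0.2, -0.2, -1.8]
opening: 0.204
```

```bash
python3 - <<'E'
from h import *; from bench import ctrl
o=ctrl.get_obs();print(o["time_s"],o["eef_pos"],o["opening"],o["wrist_force"],o["torque"])
d={n:ctrl.camera(n) for n in("wrist","side","top")};pickle.dump(d,open("c8.pkl","wb"))
cv2.imwrite("pics/w8.png",d["wrist"]["image"][:,:,::-1]);cv2.imwrite("pics/s8.png",d["side"]["image"][:,:,::-1]);cv2.imwrite("pics/t8.png",d["top"]["image"][:,:,::-1])
E
```

```text
11.7 [ 0.57037409 -0.37458024  0.27046732] 0.20369318387158095 [-0.16725345 -0.17736027 -1.83925345] [-0.03513567 -0.14503549 -0.02992771]
```

View pics/w8.png

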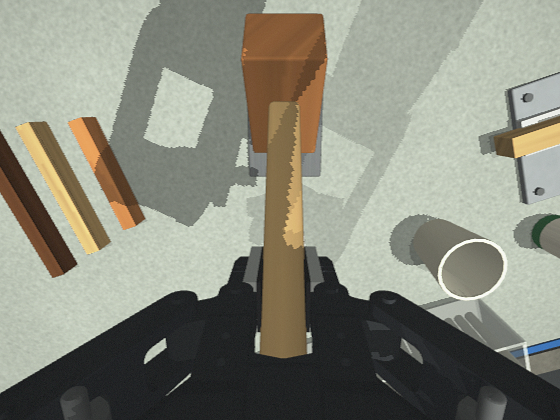

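View pics/s8.png

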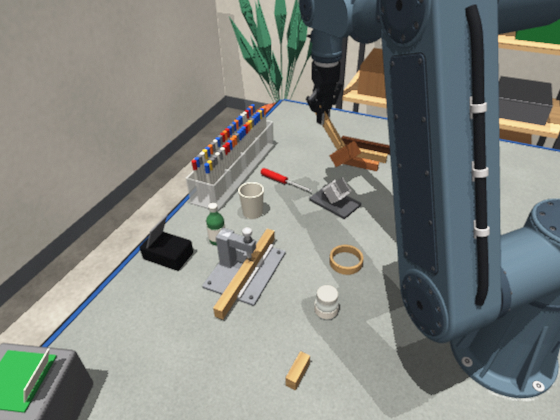

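View pics/t8.png

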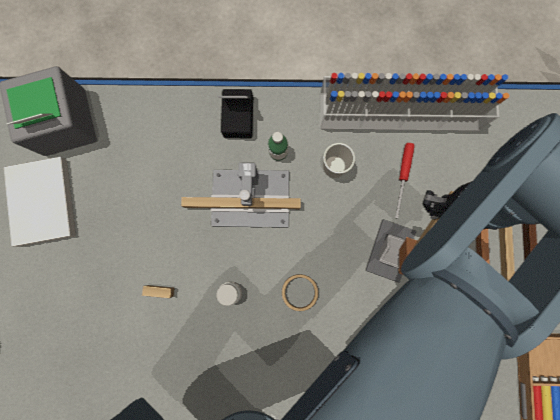

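The mallet is held rigidly: in the wrist image it sits where it did before the lift (head top edge about row 57), still at 45°. The tool can only yaw, so I'll turn the mallet in the grip. I'll press the head's lower corner on free counter left of the press and follow the arc until the face lies flat.

```bash
python3 - <<'E'
from h import *; from bench import ctrl
o=ctrl.get_obs()
to(o,(.58,.34,.40),90)
c=pickle.load(open("c8.pkl","rb"))["top"]
for p in((70,200),(97,140),(157,292),(181,203)):print(p,onz(c,p,.0))
E
```

```text
d cm [ 67.84 -22.34 -13.1 ] turn -19.0 yaw0 70.96 toolz [-0.0015  0.0014 -1.    ]
(70, 200) [0.62670463 0.48905936 0.        ]
(97, 140) [0.79119707 0.42932731 0.        ]
(157, 292) [0.39194074 0.24439315 0.        ]
(181, 203) [0.62319587 0.19375068 0.        ]
```

drive_tool(
  commands=[
    {"dx": 0,"dy": 0,"dz": -6,"gripper": 1,"turn": 0},
    {"dx": 2,"dy": -1,"dz": -12,"gripper": 1,"turn": 0},
    {"dx": 8,"dy": -3,"dz": -13,"gripper": 1,"turn": -2},
    {"dx": 14,"dy": -5,"dz": -13,"gripper": 1,"turn": -4},
    {"dx": 20,"dy": -7,"dz": -13,"gripper": 1,"turn": -6},
    {"dx": 26,"dy": -9,"dz": -13,"gripper": 1,"turn": -8},
    {"dx": 32,"dy": -11,"dz": -13,"gripper": 1,"turn": -10},
    {"dx": 38,"dy": -13,"dz": -13,"gripper": 1,"turn": -12},
    {"dx": 44,"dy": -15,"dz": -13,"gripper": 1,"turn": -14},
    {"dx": 50,"dy": -17,"dz": -13,"gripper": 1,"turn": -16},
    {"dx": 56,"dy": -19,"dz": -13,"gripper": 1,"turn": -18},
    {"dx": 62,"dy": -21,"dz": -13,"gripper": 1,"turn": -19},
    {"dx": 67.8,"dy": -22.3,"dz": -13,"gripper": 1,"turn": -19},
    {"dx": 67.8,"dy": -22.3,"dz": -13,"gripper": 1,"turn": -19},
    {"dx": 67.8,"dy": -22.3,"dz": -8,"gripper": 1,"turn": -19},
    {"dx": 67.8,"dy": -22.3,"dz": -2,"gripper": 1,"turn": -19},
    {"dx": 67.8,"dy": -22.3,"dz": 4,"gripper": 1,"turn": -19},
    {"dx": 67.8,"dy": -22.3,"dz": 10,"gripper": 1,"turn": -19},
    {"dx": 67.8,"dy": -22.3,"dz": 14,"gripper": 1,"turn": -19},
    {"dx": 67.8,"dy": -22.3,"dz": 14,"gripper": 1,"turn": -19},
  ],
)

```text
time_s: 14.35
eef_pos: [0.5773, 0.3372, 0.1242]
eef_rot: [-0.002, 0.708, 0.707, -0.005]
wrist_force: [-0.3, 0.2, -3.1]
opening: 0.201
```

```bash
python3 - <<'E'
from h import *; from bench import ctrl
o=ctrl.get_obs();print(o["time_s"],o["eef_pos"],o["opening"],o["wrist_force"],o["torque"]);to(o,(.58,.34,.1188),90)
d={n:ctrl.camera(n) for n in("wrist","side")};pickle.dump(d,open("c9.pkl","wb"))
cv2.imwrite("pics/w9.png",d["wrist"]["image"][:,:,::-1]);cv2.imwrite("pics/s9.png",d["side"]["image"][:,:,::-1])
E
```

```text
14.35 [0.57728009 0.33723351 0.12419865] 0.20064701955278302 [-0.28990241  0.16037738 -3.11289864] [-0.04838449 -0.14994729  0.01255427]
d cm [0.28 0.28 0.54] turn -0.1 yaw0 89.92 toolz [-0.0093 -0.0039 -0.9999]
```

View pics/w9.png

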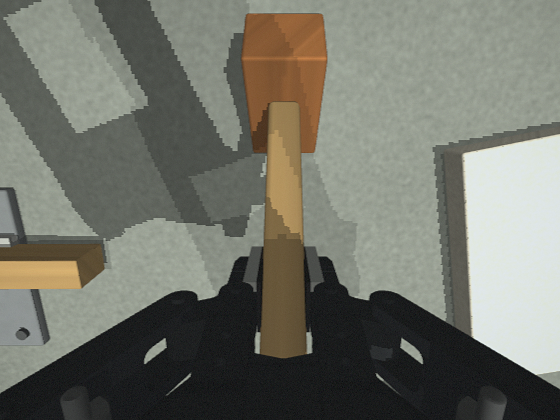

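View pics/s9.png

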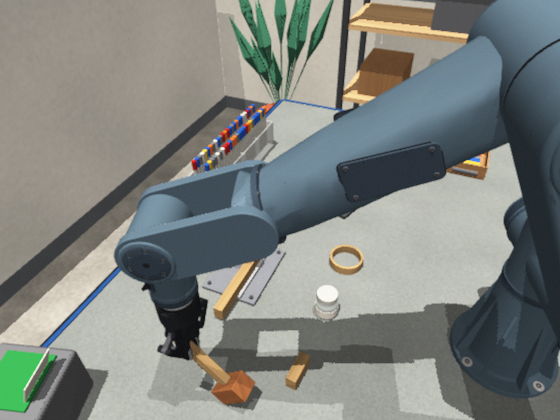

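drive_tool(
  commands=[
    {"dx": 0,"dy": 0,"dz": 0,"gripper": 1,"turn": 0},
    {"dx": 0,"dy": 0,"dz": 0,"gripper": 1,"turn": 0},
    {"dx": 0,"dy": 0,"dz": 0,"gripper": 1,"turn": 0},
  ],
)

```text
time_s: 14.82
eef_pos: [0.581, 0.3396, 0.1306]
eef_rot: [0.0, 0.707, 0.707, 0.001]
wrist_force: [0.3, 0.1, -2.0]
opening: 0.201
```

drive_tool(
  commands=[
    {"dx": 0,"dy": 0,"dz": 0.6,"gripper": 1,"turn": 0},
    {"dx": 0,"dy": 0,"dz": 1.1,"gripper": 1,"turn": 0},
    {"dx": 0,"dy": 0.5,"dz": 1.5,"gripper": 1,"turn": 0},
    {"dx": 0,"dy": 1.1,"dz": 1.9,"gripper": 1,"turn": 0},
    {"dx": 0,"dy": 1.6,"dz": 2.3,"gripper": 1,"turn": 0},
    {"dx": 0,"dy": 2.1,"dz": 2.7,"gripper": 1,"turn": 0},
    {"dx": 0,"dy": 2.1,"dz": 2.7,"gripper": 1,"turn": 0},
  ],
)

```text
time_s: 15.7
eef_pos: [0.6029, 0.3397, 0.1036]
eef_rot: [0.001, 0.708, 0.707, 0.001]
wrist_force: [0.6, 0.4, 5.4]
opening: 0.197
```

```bash
python3 - <<'E'
from h import *; from bench import ctrl
o=ctrl.get_obs();print(o["time_s"],o["eef_pos"],o["opening"],o["wrist_force"],o["torque"])
d={n:ctrl.camera(n) for n in("wrist","side")};pickle.dump(d,open("c10.pkl","wb"))
cv2.imwrite("pics/w10.png",d["wrist"]["image"][:,:,::-1]);crop(d["side"],140,300,140,110,"pics/s10.png")
E
```

```text
15.7 [0.60292218 0.33965677 0.10355087] 0.1972502934342009 [0.64376652 0.35253283 5.41539814] [0.00700687 0.07419931 0.00095593]
pics/s10.png 5
```

View pics/w10.png

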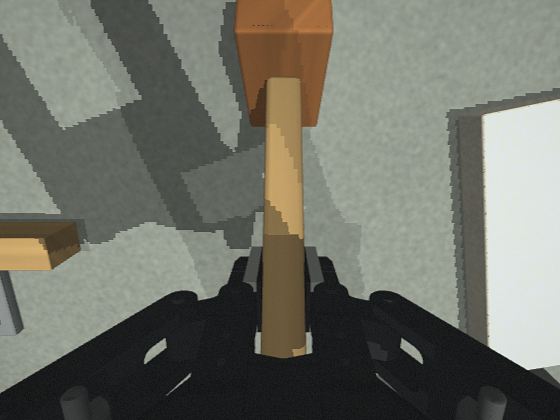

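View pics/s10.png

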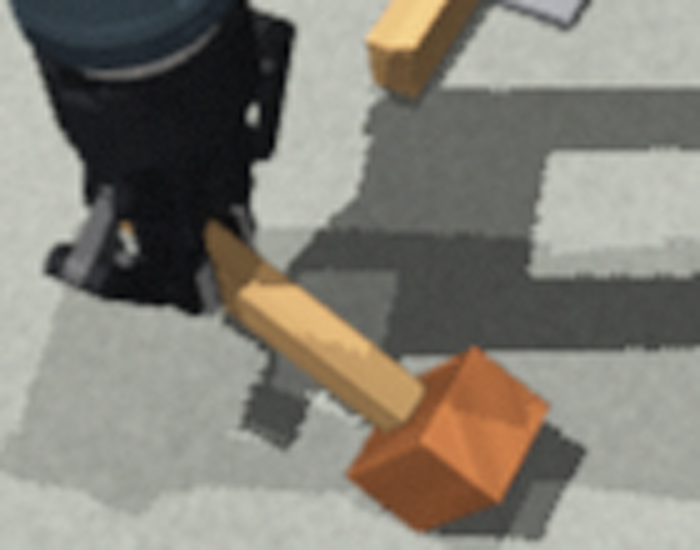

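drive_tool(
  commands=[
    {"dx": 0,"dy": 0.45,"dz": 0.4,"gripper": 1,"turn": 0},
    {"dx": 0,"dy": 0.95,"dz": 0.8,"gripper": 1,"turn": 0},
    {"dx": 0,"dy": 1.35,"dz": 1.25,"gripper": 1,"turn": 0},
    {"dx": 0,"dy": 1.8,"dz": 1.75,"gripper": 1,"turn": 0},
    {"dx": 0,"dy": 2.2,"dz": 2.25,"gripper": 1,"turn": 0},
    {"dx": 0,"dy": 2.55,"dz": 2.75,"gripper": 1,"turn": 0},
    {"dx": 0,"dy": 2.9,"dz": 3.3,"gripper": 1,"turn": 0},
    {"dx": 0,"dy": 3.25,"dz": 3.8,"gripper": 1,"turn": 0},
    {"dx": 0,"dy": 3.55,"dz": 4.4,"gripper": 1,"turn": 0},
    {"dx": 0,"dy": 3.85,"dz": 4.95,"gripper": 1,"turn": 0},
    {"dx": 0,"dy": 4.1,"dz": 5.5,"gripper": 1,"turn": 0},
    {"dx": 0,"dy": 4.3,"dz": 6.1,"gripper": 1,"turn": 0},
    {"dx": 0,"dy": 4.4,"dz": 6.4,"gripper": 1,"turn": 0},
    {"dx": 0,"dy": 4.4,"dz": 6.4,"gripper": 1,"turn": 0},
  ],
)

```text
time_s: 17.55
eef_pos: [0.6465, 0.3394, 0.0391]
eef_rot: [0.0, 0.707, 0.707, 0.001]
wrist_force: [4.4, -0.7, 3.9]
opening: 0.199
```

```bash
python3 - <<'E'
from h import *; from bench import ctrl
o=ctrl.get_obs();print(o["time_s"],o["eef_pos"],o["opening"],o["wrist_force"],o["torque"])
d={n:ctrl.camera(n) for n in("wrist","side")};pickle.dump(d,open("c11.pkl","wb"))
cv2.imwrite("pics/w11.png",d["wrist"]["image"][:,:,::-1]);crop(d["side"],140,300,140,110,"pics/s11.png")
E
```

```text
17.55 [0.64653451 0.33942047 0.03906206] 0.19899967650959394 [ 4.41425932 -0.67530504  3.85912188] [ 0.02415637 -0.08549372 -0.03962941]
pics/s11.png 5
```

View pics/w11.png

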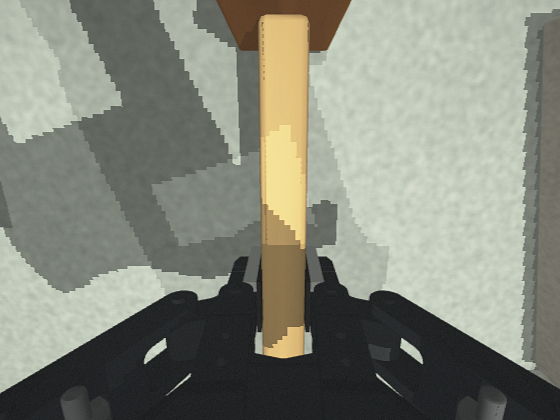

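View pics/s11.png

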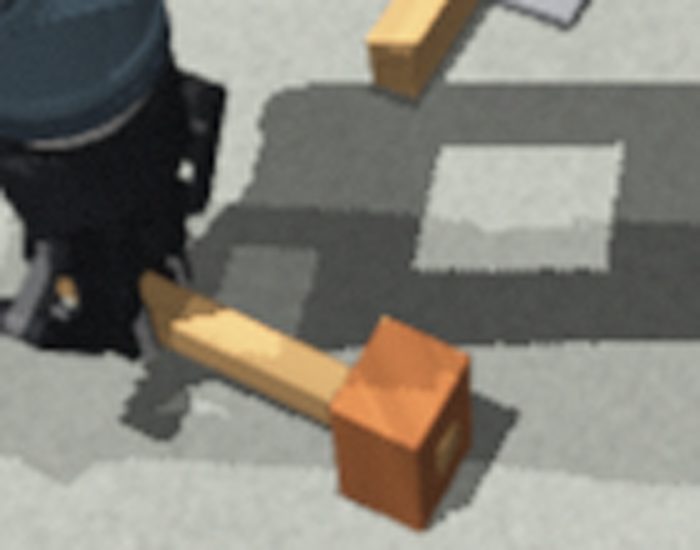

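drive_tool(
  commands=[
    {"dx": 0,"dy": 0.1,"dz": 0.3,"gripper": 1,"turn": 0},
    {"dx": 0,"dy": 0.15,"dz": 0.5,"gripper": 1,"turn": 0},
    {"dx": 0,"dy": 0.2,"dz": 0.7,"gripper": 1,"turn": 0},
    {"dx": 0,"dy": 0.2,"dz": 0.85,"gripper": 1,"turn": 0},
    {"dx": 0,"dy": 0.2,"dz": 0.85,"gripper": 1,"turn": 0},
    {"dx": 0,"dy": 0.2,"dz": 0.85,"gripper": 1,"turn": 0},
  ],
)

```text
time_s: 18.4
eef_pos: [0.6472, 0.3393, 0.0296]
eef_rot: [-0.0, 0.707, 0.707, -0.0]
wrist_force: [3.6, 0.4, 4.0]
opening: 0.202
```

```bash
python3 - <<'E'
from h import *; from bench import ctrl
o=ctrl.get_obs();print(o["time_s"],o["eef_pos"],o["opening"],o["wrist_force"],o["torque"])
d={n:ctrl.camera(n) for n in("wrist","side")};pickle.dump(d,open("c12.pkl","wb"))
cv2.imwrite("pics/w12.png",d["wrist"]["image"][:,:,::-1]);crop(d["side"],160,350,85,60,"pics/s12.png")
E
```

```text
18.4 [0.6471969  0.33926815 0.02959546] 0.20189527992705344 [3.59031011 0.36829829 3.99723561] [ 0.03816043 -0.00358899 -0.00446377]
pics/s12.png 9
```

View pics/w12.png

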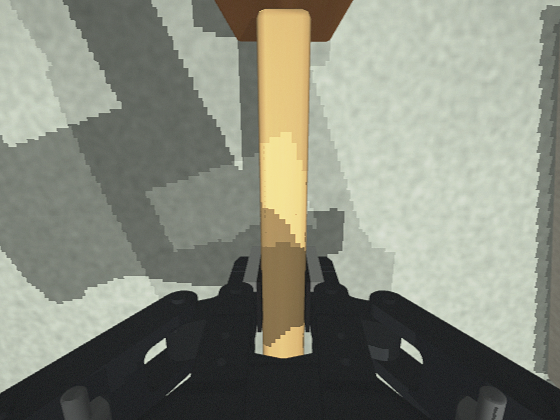

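View pics/s12.png

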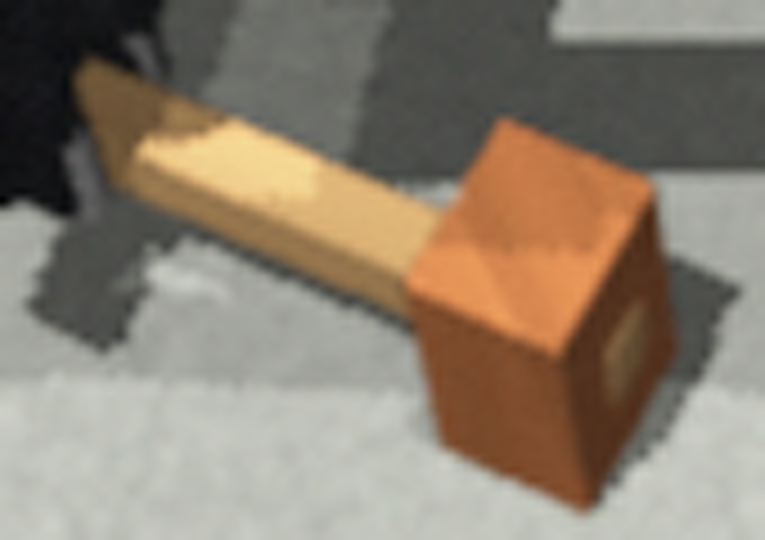

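```bash
cat > lev.py <<'E'
from h import *
def edges(c,rows):
    im=c["image"].astype(float);L=[];Rr=[]
    g=im[...,0]-im[...,2]   # wood: red-blue
    for r in rows:
        s=cv2.GaussianBlur(g[r-1:r+2].mean(0)[None],(1,1),0)[0]
        seg=s[230:340];thr=0.5*(np.median(s[275:290])+ (np.median(s[236:246]) ))
        m=np.where(seg>thr)[0]
        # contiguous around 285
        i=285
        while s[i]>thr:i-=1
        l=i+(thr-s[i])/(s[i+1]-s[i])
        thr2=.5*(np.median(s[275:290])+np.median(s[325:335]));j=285
        while s[j]>thr2:j+=1
        rr=j-(thr2-s[j])/(s[j-1]-s[j])
        L.append(l);Rr.append(rr)
    return np.array(L),np.array(Rr)
def tilt(c,rows,w=.018):
    L,Rr=edges(c,rows);rows=np.array(rows)
    pl=np.polyfit(rows,L,1);pr=np.polyfit(rows,Rr,1)
    print("res",np.std(L-np.polyval(pl,rows)).round(2),np.std(Rr-np.polyval(pr,rows)).round(2),"w",(Rr-L)[[0,-1]].round(1))
    v=(pr[1]-pl[1])/(pl[0]-pr[0]);u=np.polyval(pl,v)
    d=c["R"].T@np.linalg.inv(c["mtx"])@np.array([u,v,1]);
    if d@c["R"][1]<0: d=-d
    d/=np.linalg.norm(d);print("dir",d,"elev deg (toward tip)",np.degrees(np.arcsin(d[2])),"yaw",np.degrees(np.arctan2(d[1],d[0])))
E
python3 - <<'E'
from lev import *
c=pickle.load(open("c12.pkl","rb"))["wrist"]
tilt(c,list(range(55,125,3))); tilt(c,list(range(55,235,4)))
c8=pickle.load(open("c8.pkl","rb"))["wrist"]; tilt(c8,list(range(165,240,4)))
crop(c,210,0,150,60,"pics/w12c.png")
E
```

```text
res 0.04 0.05 w [52.  49.2]
dir [ 0.99988951 -0.00253794  0.01464654] elev deg (toward tip) 0.8392151892466615 yaw -0.14542917526172408
res 0.12 0.09 w [52.  45.4]
dir [ 0.99964255 -0.00160917  0.02668669] elev deg (toward tip) 1.529216300630361 yaw -0.09223172278389093
res 0.08 0.08 w [34.6 39.3]
dir [ 0.6690903  -0.23533284  0.70493732] elev deg (toward tip) 44.82448030753822 yaw -19.377823104287206
pics/w12c.png 5
```

View pics/w12c.png

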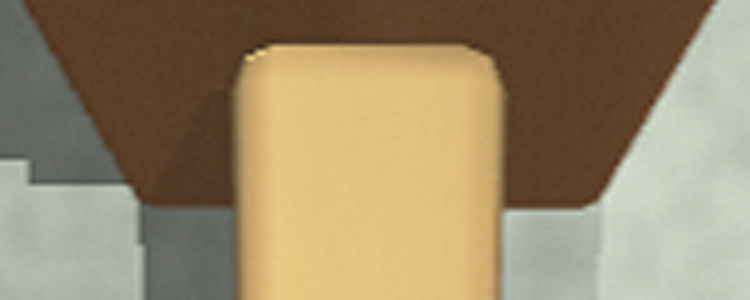

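```bash
cat >> lev.py <<'E'
def face(c,Lp,Rp):
    # two image lines (pairs of px) of vertical head edges -> VP direction
    def ln(p):return np.cross([*p[0],1],[*p[1],1])
    v=np.cross(ln(Lp),ln(Rp));d=c["R"].T@np.linalg.inv(c["mtx"])@v;d/=np.linalg.norm(d);d*=np.sign(d[2]);print("head vertical",d,"tilt along",np.degrees(np.arctan2(d[0],d[2])),np.degrees(np.arctan2(d[1],d[2])))
E
python3 - <<'E'
from lev import *
c=pickle.load(open("c12.pkl","rb"))["wrist"]
f=lambda u,v:((u+.5)/5-.5+210,(v+.5)/5-.5)
a=onz(c,f(370,44),.05);b=onz(c,f(370,208),.0);print("root",a,"bottom",b)
P=[onz(c,f(x,207),0) for x in(138,602)];print("w",P[1]-P[0])
face(c,[f(24,0),f(130,190)],[f(716,0),f(608,185)])
E
```

```text
root [0.54467587 0.34016591 0.05      ] bottom [0.54394617 0.34021599 0.        ]
w [7.60744263e-05 4.35905707e-02 0.00000000e+00]
head vertical [-0.016444    0.00382471  0.99985747] tilt along -0.942221142461254 0.21916975505643582
```

drive_tool(
  commands=[
    {"dx": 0,"dy": 0,"dz": 0.1,"gripper": 1,"turn": 0},
    {"dx": 0,"dy": 0,"dz": 0.2,"gripper": 1,"turn": 0},
    {"dx": 0,"dy": 0,"dz": 0.2,"gripper": 1,"turn": 0},
    {"dx": 0,"dy": 0,"dz": 0.2,"gripper": 1,"turn": 0},
  ],
)

```text
time_s: 19.0
eef_pos: [0.6475, 0.3393, 0.0279]
eef_rot: [0.0, 0.707, 0.707, 0.0]
wrist_force: [3.9, 0.5, 4.8]
opening: 0.2
```

```bash
python3 - <<'E'
from lev import *; from bench import ctrl
o=ctrl.get_obs();print(o["time_s"],o["eef_pos"],o["wrist_force"],o["torque"])
c=ctrl.camera("wrist");pickle.dump(c,open("c13.pkl","wb"))
tilt(c,list(range(55,125,3))); tilt(c,list(range(55,235,4)))
crop(c,210,0,150,60,"pics/w13c.png")
E
```

```text
19.0 [0.64754247 0.33931418 0.02785451] [3.94185348 0.49019045 4.83004235] [ 0.02233607 -0.05697638 -0.00783342]
res 0.05 0.05 w [52.6 49.7]
dir [ 0.99999284 -0.00188939  0.00327734] elev deg (toward tip) 0.187778342767363 yaw -0.10825484089383328
res 0.1 0.07 w [52.6 45.6]
dir [ 0.99987141 -0.00139738  0.01597517] elev deg (toward tip) 0.9153486865315719 yaw -0.08007411674931159
pics/w13c.png 5
```

View pics/w13c.png

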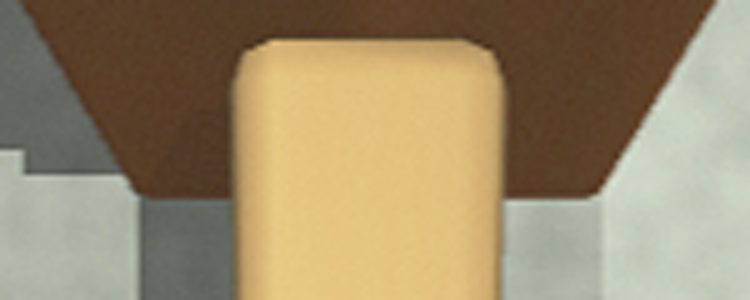

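drive_tool(
  commands=[
    {"dx": 0,"dy": 0,"dz": 0.1,"gripper": 1,"turn": 0},
    {"dx": 0,"dy": 0,"dz": 0.1,"gripper": 1,"turn": 0},
    {"dx": 0,"dy": 0,"dz": 0.1,"gripper": 1,"turn": 0},
    {"dx": 0,"dy": 0,"dz": -0.5,"gripper": 1,"turn": 0},
    {"dx": 0,"dy": 0,"dz": -2,"gripper": 1,"turn": 0},
    {"dx": 0,"dy": 0,"dz": -4,"gripper": 1,"turn": 0},
    {"dx": 0,"dy": 0,"dz": -6,"gripper": 1,"turn": 0},
    {"dx": 0,"dy": 0,"dz": -6,"gripper": 1,"turn": 0},
    {"dx": 0,"dy": 0,"dz": -6,"gripper": 1,"turn": 0},
    {"dx": 0,"dy": 0,"dz": -6,"gripper": 1,"turn": 0},
  ],
)

```text
time_s: 20.3
eef_pos: [0.6467, 0.339, 0.0866]
eef_rot: [-0.0, 0.707, 0.707, -0.001]
wrist_force: [0.3, -0.1, -1.6]
opening: 0.198
```

```bash
python3 - <<'E'
from lev import *; from bench import ctrl
o=ctrl.get_obs();print(o["time_s"],o["eef_pos"],o["eef_rot"],o["wrist_force"],o["torque"])
c=ctrl.camera("wrist");s=ctrl.camera("side");pickle.dump({"wrist":c,"side":s},open("c14.pkl","wb"))
tilt(c,list(range(55,125,3))); tilt(c,list(range(55,235,4)))
crop(c,210,0,150,60,"pics/w14c.png");crop(s,150,320,100,75,"pics/s14.png")
E
```

```text
20.3 [0.64666915 0.33901563 0.08656323] [-4.66669838e-04  7.07376629e-01  7.06836104e-01 -8.99753621e-04] [ 0.33195225 -0.12033493 -1.58038793] [-0.02544566 -0.16641981 -0.02219795]
res 0.11 0.09 w [52.2 48.8]
dir [ 0.99874362 -0.00241496 -0.05005348] elev deg (toward tip) -2.8690521992687463 yaw -0.13854058937656147
res 0.22 0.15 w [52.2 45.4]
dir [ 0.9999976  -0.00100767 -0.00194369] elev deg (toward tip) -0.11136545533778112 yaw -0.057735555609601495
pics/w14c.png 5
pics/s14.png 8
```

View pics/w14c.png

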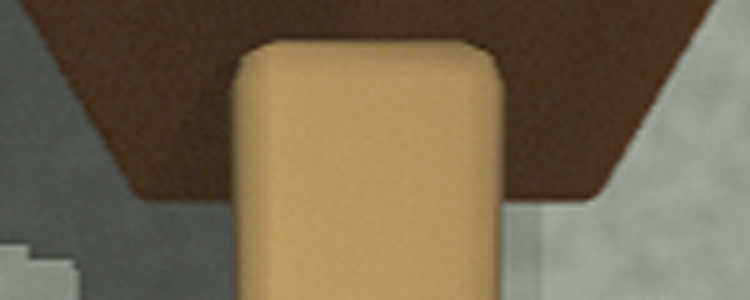

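View pics/s14.png

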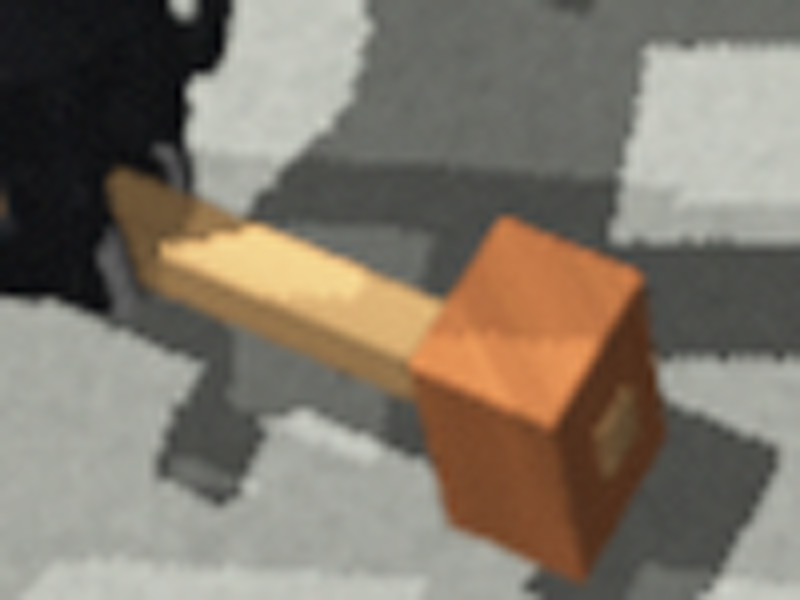

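```bash
cat >> lev.py <<'E'
def headv(c,r1=34,ul=(200,262),ur=(308,370)):
    im=c["image"].astype(float);s=(im[...,0]-im[...,2]);rows=np.arange(1,r1);L=[];Rr=[]
    for r in rows:
        q=s[r];t=.5*(np.median(q[250:258])+np.median(q[ul[0]:ul[0]+8]))
        i=252
        while q[i]>t:i-=1
        L.append(i+(t-q[i])/(q[i+1]-q[i]))
        t=.5*(np.median(q[314:322])+np.median(q[ur[1]-8:ur[1]]));i=318
        while q[i]>t:i+=1
        Rr.append(i-(t-q[i])/(q[i-1]-q[i]))
    pl=np.polyfit(rows,L,1);pr=np.polyfit(rows,Rr,1)
    print("res",np.std(L-np.polyval(pl,rows)).round(2),np.std(Rr-np.polyval(pr,rows)).round(2))
    v=(pr[1]-pl[1])/(pl[0]-pr[0]);u=np.polyval(pl,v)
    d=c["R"].T@np.linalg.inv(c["mtx"])@np.array([u,v,1]);d/=np.linalg.norm(d);d*=np.sign(d[2]);h=c["R"][1]*[1,1,0];h/=np.linalg.norm(h);k=np.cross([0,0,1],h)
    print("up dir",d,"handle elev deg",-np.degrees(np.arctan2(d@h,d[2])),"roll",np.degrees(np.arctan2(d@k,d[2])))
E
python3 - <<'E'
from lev import *
for n in("c12","c13","c14"):
    c=pickle.load(open(n+".pkl","rb"));c=c["wrist"] if "wrist" in c else c
    print(n);headv(c)
    im=c["image"].astype(float);h=im[60:125:8];
    # handle edges via gradient magnitude
    L=[];R=[];rows=list(range(55,150,3))
    for r in rows:
        q=im[r-1:r+2].mean(0);g=np.abs(np.diff(q,axis=0)).sum(1)
        for lo,out in((250,L),(295,R)):
            w=g[lo:lo+25].copy();k=w.argmax();a=max(k-2,0);ww=w[a:k+3];out.append(lo+a+(ww*np.arange(len(ww))).sum()/ww.sum()+.5)
    pl=np.polyfit(rows,L,1);pr=np.polyfit(rows,R,1);v=(pr[1]-pl[1])/(pl[0]-pr[0]);u=np.polyval(pl,v)
    d=c["R"].T@np.linalg.inv(c["mtx"])@np.array([u,v,1]);d/=np.linalg.norm(d);d*=np.sign(d@c["R"][1]);print("grad elev",np.degrees(np.arcsin(d[2])),np.std(L-np.polyval(pl,rows)),np.std(R-np.polyval(pr,rows)))
E
```

```text
c12
res 0.16 0.16
up dir [-0.0111248   0.00135222  0.9999372 ] handle elev deg 0.6375228169450192 roll 0.07661458861771134
grad elev -1.7955005438489806 0.14458050288417196 0.16947725892344292
c13
res 0.17 0.15
up dir [-6.99238639e-04  1.63449958e-03  9.99998420e-01] handle elev deg 0.04020500889951395 roll 0.0935893194648121
grad elev -1.0726993158457403 0.13159761760543676 0.18477534454571728
c14
res 0.17 0.15
up dir [-0.0045599   0.00136017  0.99998868] handle elev deg 0.2613684587790767 roll 0.07758206400359148
grad elev -0.338917198254026 0.12990088753340356 0.28377730878366236
```

```bash
python3 - <<'E'
from h import *; from bench import ctrl
to(ctrl.get_obs(),(.624,-.112,.277),0)
E
```

```text
d cm [-45.12  -2.28 -19.  ] turn 90.0 yaw0 89.96 toolz [-1.7e-03 -6.0e-04 -1.0e+00]
```

drive_tool(
  commands=[
    {"dx": 0,"dy": 0,"dz": -4,"gripper": 1,"turn": 0},
    {"dx": 0,"dy": 0,"dz": -9,"gripper": 1,"turn": 0},
    {"dx": 0,"dy": 0,"dz": -14,"gripper": 1,"turn": 0},
    {"dx": -1,"dy": 0,"dz": -19,"gripper": 1,"turn": 3},
    {"dx": -4,"dy": -0.3,"dz": -19,"gripper": 1,"turn": 9},
    {"dx": -8,"dy": -0.5,"dz": -19,"gripper": 1,"turn": 17},
    {"dx": -12,"dy": -0.7,"dz": -19,"gripper": 1,"turn": 25},
    {"dx": -16,"dy": -0.9,"dz": -19,"gripper": 1,"turn": 33},
    {"dx": -20,"dy": -1.1,"dz": -19,"gripper": 1,"turn": 41},
    {"dx": -24,"dy": -1.3,"dz": -19,"gripper": 1,"turn": 49},
    {"dx": -28,"dy": -1.5,"dz": -19,"gripper": 1,"turn": 57},
    {"dx": -32,"dy": -1.7,"dz": -19,"gripper": 1,"turn": 65},
    {"dx": -36,"dy": -1.9,"dz": -19,"gripper": 1,"turn": 73},
    {"dx": -40,"dy": -2.1,"dz": -19,"gripper": 1,"turn": 80},
    {"dx": -43,"dy": -2.2,"dz": -19,"gripper": 1,"turn": 86},
    {"dx": -45,"dy": -2.3,"dz": -19,"gripper": 1,"turn": 90},
    {"dx": -45,"dy": -2.3,"dz": -19,"gripper": 1,"turn": 90},
    {"dx": -45,"dy": -2.3,"dz": -19,"gripper": 1,"turn": 90},
    {"dx": -45,"dy": -2.3,"dz": -19,"gripper": 1,"turn": 90},
  ],
)

```text
time_s: 22.78
eef_pos: [0.6241, -0.1096, 0.2777]
eef_rot: [-0.0, 1.0, 0.001, -0.0]
wrist_force: [0.5, 0.0, -2.3]
opening: 0.201
```

```bash
python3 - <<'E'
from lev import *; from bench import ctrl
o=ctrl.get_obs();print(o["time_s"],o["eef_pos"],o["wrist_force"],o["torque"]);to(o,(.624,-.112,.217),0)
d={n:ctrl.camera(n) for n in("wrist","side","top")};pickle.dump(d,open("c15.pkl","wb"))
c=d["wrist"];cv2.imwrite("pics/w15.png",c["image"][:,:,::-1]);crop(d["side"],180,170,110,110,"pics/s15.png");crop(d["top"],200,130,110,90,"pics/t15.png")
E
```

```text
22.775 [ 0.62414992 -0.10957823  0.27769345] [ 0.50038488  0.01148728 -2.25431949] [-0.23926096 -0.01526452  0.04322115]
d cm [-0.01  0.24  6.07] turn 0.1 yaw0 0.07 toolz [-2.e-04  3.e-04 -1.e+00]
pics/s15.png 5
pics/t15.png 6
```

View pics/w15.png

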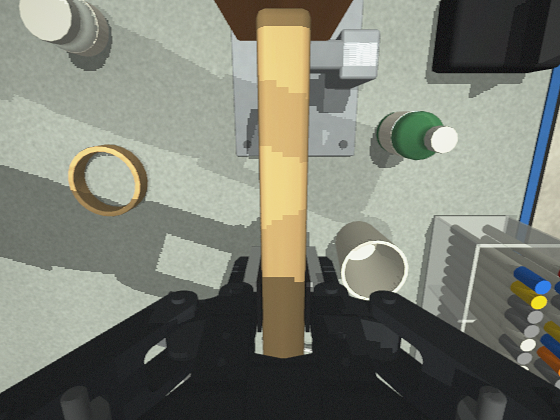

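View pics/s15.png

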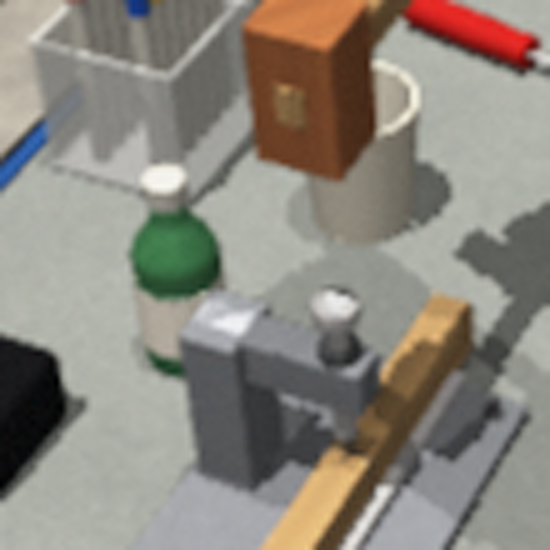

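View pics/t15.png

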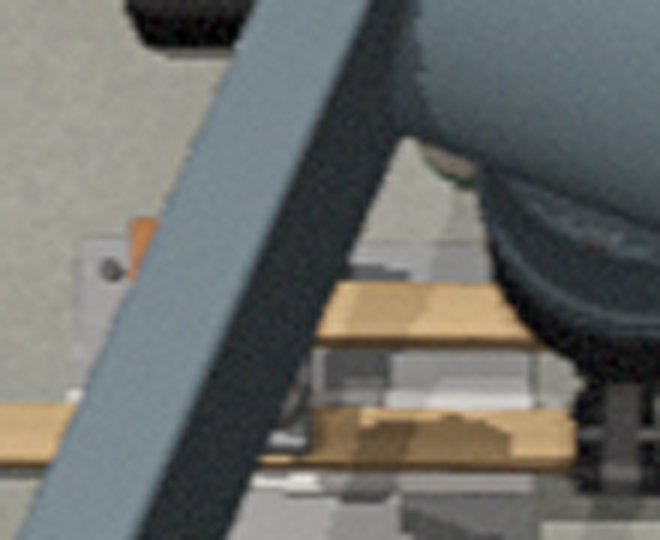

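drive_tool(
  commands=[
    {"dx": 0,"dy": 0.1,"dz": 1.5,"gripper": 1,"turn": 0},
    {"dx": 0,"dy": 0.2,"dz": 3,"gripper": 1,"turn": 0},
    {"dx": 0,"dy": 0.2,"dz": 4.5,"gripper": 1,"turn": 0},
    {"dx": 0,"dy": 0.2,"dz": 5.5,"gripper": 1,"turn": 0},
    {"dx": 0,"dy": 0.2,"dz": 6,"gripper": 1,"turn": 0},
    {"dx": 0,"dy": 0.2,"dz": 6,"gripper": 1,"turn": 0},
    {"dx": 0,"dy": 0.2,"dz": 6,"gripper": 1,"turn": 0},
    {"dx": 0,"dy": 0.2,"dz": 6,"gripper": 1,"turn": 0},
  ],
)

```text
time_s: 23.92
eef_pos: [0.6245, -0.1128, 0.2185]
eef_rot: [0.0, 1.0, -0.0, 0.001]
wrist_force: [0.5, -0.2, -3.1]
opening: 0.203
```

```bash
python3 - <<'E'
from lev import *; from bench import ctrl
o=ctrl.get_obs();print(o["time_s"],o["eef_pos"],o["eef_rot"],o["wrist_force"],o["torque"])
d={n:ctrl.camera(n) for n in("wrist","side")};pickle.dump(d,open("c16.pkl","wb"))
c=d["wrist"];headv(c)
tilt(c,list(range(55,235,4)))
crop(c,210,0,150,60,"pics/w16.png");crop(d["side"],200,170,90,90,"pics/s16.png")
S=d["side"]
for z in(.15,.19,.266):
  print(z,[((proj(S,(.624+a,.011+b,z))-[200,170])*6+2.5).round().tolist() for a,b in((-.022,.02),(.022,.02),(-.022,-.02),(0,0))])
E
```

```text
23.925 [ 0.62447741 -0.11278848  0.21850395] [ 1.99690083e-04  9.99999761e-01 -3.34882412e-04  5.70206645e-04] [ 0.53403158 -0.21467234 -3.08615407] [-0.20409685 -0.01215792 -0.01094941]
res 0.18 0.13
up dir [-0.00226999  0.00311455  0.99999257] handle elev deg 0.1782109938503682 roll -0.13039076845689973
res 0.08 0.09 w [52.4 44.8]
dir [-2.63350703e-03 -9.99996500e-01  2.55155814e-04] elev deg (toward tip) 0.014619351447644166 yaw -90.15088901744376
pics/w16.png 5
pics/s16.png 6
0.15 [[310.0, 412.0], [213.0, 382.0], [354.0, 350.0], [284.0, 366.0]]
0.19 [[304.0, 338.0], [205.0, 309.0], [349.0, 276.0], [278.0, 292.0]]
0.266 [[292.0, 186.0], [189.0, 158.0], [340.0, 126.0], [265.0, 142.0]]
```

View pics/w16.png

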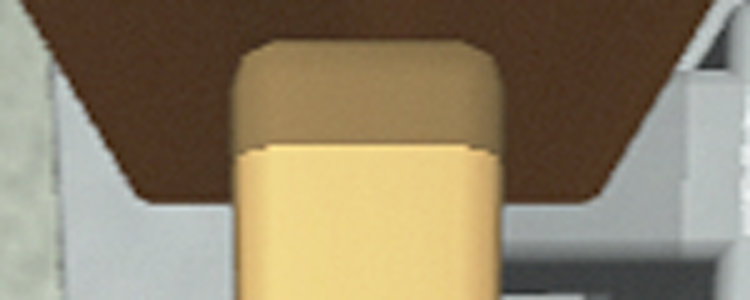

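View pics/s16.png

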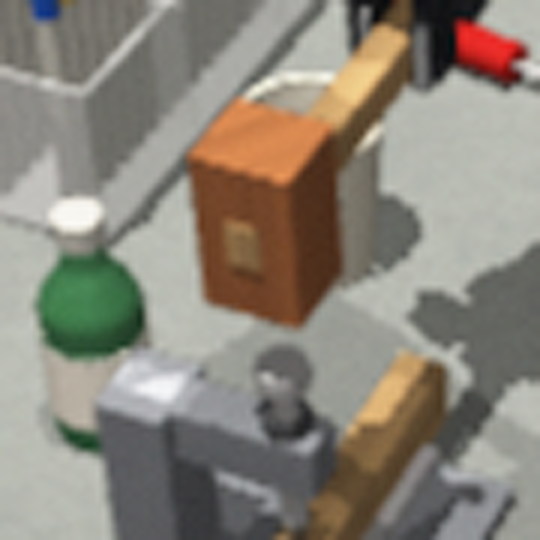

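```bash
python3 - <<'E'
from h import *
S=pickle.load(open("c12.pkl","rb"))["side"]
for z in(0,.076):
  print(z,[((proj(S,(.5245+a,.3395+b,z))-[160,350])*9+4).round().tolist() for a,b in((-.02,.022),(.02,.022),(-.02,-.022),(.02,-.022))])
c=pickle.load(open("c16.pkl","rb"))["wrist"]
f=lambda u,v:((u+.5)/5-.5+210,(v+.5)/5-.5)
for z in(.185,.19,.195):
    P=[onz(c,f(x,203),z) for x in(138,602)];print(z,(P[0]+P[1])/2,np.linalg.norm(P[1]-P[0]))
for z in(.236,.241,.246):
    print("root",onz(c,f(370,40),z), [np.linalg.norm(onz(c,f(503,100),z)-onz(c,f(234,100),z))])
E
```

```text
0 [[591.0, 526.0], [438.0, 458.0], [683.0, 356.0], [534.0, 292.0]]
0.076 [[556.0, 358.0], [396.0, 288.0], [655.0, 184.0], [499.0, 119.0]]
0.185 [ 0.62567876 -0.00702727  0.185     ] 0.044566761539787655
0.19 [ 0.6256652  -0.00804719  0.19      ] 0.043240640641813564
0.195 [ 0.62565165 -0.0090671   0.195     ] 0.04191451974383936
root [ 0.62554986 -0.00783276  0.236     ] [np.float64(0.01770395576526777)]
root [ 0.62553591 -0.00926271  0.241     ] [np.float64(0.01694759824773845)]
root [ 0.62552195 -0.01069267  0.246     ] [np.float64(0.01619124073020924)]
```

The head's bottom corner looks 2 px short in the side view, but it looked the same when the face was on the counter. I put that down to its rounded edges, so the face is at about 0.190–0.191. I'll hold a second and check for creep.

drive_tool(
  commands=[
    {"dx": 0,"dy": 0,"dz": 0,"gripper": 1,"turn": 0},
    {"dx": 0,"dy": 0,"dz": 0,"gripper": 1,"turn": 0},
    {"dx": 0,"dy": 0,"dz": 0,"gripper": 1,"turn": 0},
    {"dx": 0,"dy": 0,"dz": 0,"gripper": 1,"turn": 0},
    {"dx": 0,"dy": 0,"dz": 0,"gripper": 1,"turn": 0},
    {"dx": 0,"dy": 0,"dz": 0,"gripper": 1,"turn": 0},
    {"dx": 0,"dy": 0,"dz": 0,"gripper": 1,"turn": 0},
    {"dx": 0,"dy": 0,"dz": 0,"gripper": 1,"turn": 0},
  ],
)

```text
time_s: 25.02
eef_pos: [0.6241, -0.1127, 0.2178]
eef_rot: [0.0, 1.0, -0.0, 0.0]
wrist_force: [-1.0, 0.0, -1.9]
opening: 0.201
```

```bash
python3 - <<'E'
from lev import *; from bench import ctrl
o=ctrl.get_obs();print(o["time_s"],o["eef_pos"],o["wrist_force"],abs(o["dq"]).max())
d={n:ctrl.camera(n) for n in("wrist","side","top")};c=d["wrist"];headv(c);tilt(c,list(range(55,235,4)))
cv2.imwrite("pics/s17.png",d["side"]["image"][:,:,::-1])
t=d["top"]["image"].astype(int);r=t[199:206,150:210];s=(r[...,0]-r[...,2]).mean(0);h=(s[:8].mean()+s[-8:].mean())/2;i=np.where(s>h)[0].min();u=150+i-(s[i]-h)/(s[i]-s[i-1]);print("stick +y end",u,onz(d["top"],(u,202.5),.044))
E
```

```text
25.025 [ 0.62413036 -0.11267721  0.21782091] [-0.98854937  0.03857556 -1.89835784] 0.0007095707583934161
res 0.18 0.12
up dir [-0.00166943  0.00285564  0.99999453] handle elev deg 0.16346873248910207 roll -0.09590447916968584
res 0.09 0.09 w [52.4 44.8]
dir [-0.00251342 -0.99998989 -0.00372913] elev deg (toward tip) -0.213663911213121 yaw -90.14400942346303
stick +y end 180.79265510948906 [0.61825142 0.18207684 0.044     ]
```

View pics/s17.png

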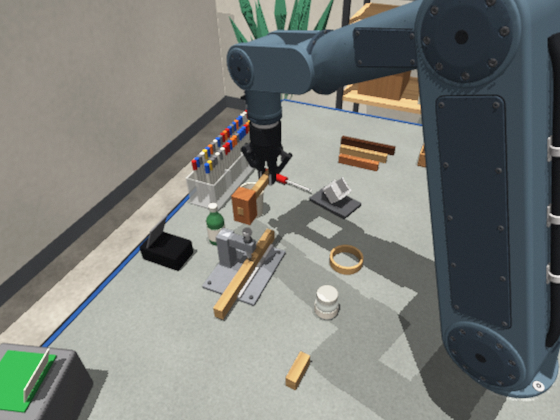

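The side view shows the mallet head (245,205) directly above the cap (247,237). The stick's end and the bystanders haven't moved. I'm handing in.

```bash
python3 -c "
from bench import ctrl
print(ctrl.hand_in())"
```

```text
the job is handed in; nothing more can be done
None
```

The stick's mark is under the punch's tip, and the mallet is held still over the cap with its handle level. I handed in at about 25 s.

**Stick:** I pushed it by its +y end with the closed fingers. A close wrist-camera view put the mark within about 0.4 mm of the punch axis. The stick's end had not moved at the last check.

**Mallet:** I drew it straight up out of the holder. The tool can only yaw, so I turned the mallet in the grip by pressing the head's lower corner on a free part of the counter, with wrist-force readings of at most about 6 N.

**Last checks:**
- The handle's elevation read +0.16° from the head's edges and -0.21° from the handle's edges, and did not change noticeably over a one-second hold.
- The head is centred within about 1–1.5 mm of the cap. The wrist view shows roughly 1 mm of sideways bias against the tool's own position.
- The air gap is about 40 mm, worked out from the height at which the face touched the counter.
- In the side view, the head's lower corner looked about 2 px higher than predicted. It looked the same when the face was on the counter, so I put it down to rounded edges.
- One move call was refused because it lacked the turn value. Nothing moved, and I sent it again.

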